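# Empty the curing box and hang the frames

### The arm

A 7-joint arm with a two-finger parallel gripper is mounted at the origin on the work surface. World frame = base frame: x ahead of the robot, y to its left, z up, the work surface at z = 0. Lengths are in m, angles in rad, forces in N, time in s.
With the tool pointing down it reaches from about 0.4 to 0.875 m from the base axis. Payload 4.4 kg.
Tool frame: the origin (TCP) lies between the finger pads; the fingertips stand 19 mm ahead of it and the grasp point (between the pads) is the TCP (tip_reach is the distance from the TCP to the fingertips, in m); z points along the fingers, y is the line along which they close (so a half turn about z gives the same grasp; the last joint's range is limited). The gripper opens to 85 mm and grips with 20 to 120 N. Pads are 22 mm wide; open, the fingers measure 114 mm over their backs; the gripper's body (76 mm by 85 mm) begins 54 mm behind the grasp point. The pads swing forward as they close: fully open they stand 13 mm farther back than shut.
Start: joints at [1.052, 0.628, 0.038, 1.517, -0.027, 0.996, -0.02], TCP at [0.284, -0.584, 0.25] pointing down, gripper open.
Joint ranges: [-3.06, 3.06], [-0.37, 2.12], [-1.25, 1.32], [0.18, 2.47], [-1.1, 4.24], [0.23, 1.98], [-2.94, 2.94]. Speed limits (rad/s): [2.57, 2.57, 3.14, 3.14, 3.14, 3.14, 3.14].

### API

Orientations are given as a unit quaternion [w, x, y, z].
In Python, from cell import * gives the robot as it stands.
- The arm moves only by the tool servo_tool, never from a script. Its argument "rows" is a list of rows, each an object of numbers: "tx", "ty", "tz": the shift along the tool's x, y, z in m; "ax", "ay", "az": the turn, a rotation vector about the tool's x, y, z in degrees; "gripper": the opening, from -1 (shut) to 1 (fully open), so that 0 is half open. In form: [{"tx": .., "ty": .., "tz": .., "ax": .., "ay": .., "az": .., "gripper": ..}, ...]. A call has 1 to 12 rows; each row shifts and turns the commanded pose from where the row before left it, along the tool's axes as they then stand; what a row does not reach is not made up. A row lasts 1/8 s, in which the tool goes at most 62.5 mm and 10.7 degrees, less where a joint would pass 70% of its speed; a pose out of reach is approached as far as the arm can. A call is refused whole if a number of a shift passes 0.0625 or a number of a turn 10.7, either way. A call with a gripper value outside its range is refused whole. The fingers move at their own pace and stop on an object; the grip force is fixed at half the most. Time passes only in rows, so rows that do not move let the fingers close. It gives the time, the measured TCP pose, the force, the opening and the grip force at its end, in the units of the state.
- observe(): the state, without advancing time (a new reading comes with each control period).
- get_image(name): name is "scene" or "top"; returns the picture (480x640x3 uint8, red, green, blue); there is no depth.
- get_calibration(name): a dict with "fx", "fy", "cx", "cy" (pixels), "xyz" and "attitude" of the camera in the world. Camera axes: x right, y down, z forward; pixel columns grow to the right and rows downward; lengths in m; the calibration is good to about 2 mm. A picture is of the moment at which its call begins. get_calibration takes no time and is no camera call.
- finish_job(): hands the job in; it is judged then, once.
The state is a dict: "time_s": time; "joint_pos": joint angles; "qd": joint speeds; "joint_efforts": joint torques, N m; "ee_pos": TCP position; "eef_rot": TCP orientation; "wrist_force": force on the tool from outside, world axes, zero at the start; "torque": the same for the moment, N m; "opening": finger opening in m; "grip_force": force on a finger pad.
Only numpy, scipy, OpenCV 4.12 (cv2) and the standard library are available. Lean on these libraries where they do the work, as an engineer would, in place of code of your own. Each camera call takes 0.05 s, during which the arm holds its last target. There are 200 camera calls.

### The job

Unload the curing box: take the cover off its round port and set it aside, turn the crank to bring each printed frame in turn under the port, lift the frame out through it and hang it upright astride the rail, so that the bar runs between its two plates. When every frame that was in the box hangs at rest on the rail, lay the cover flat back over the port so that it closes the hole completely. Do not disturb the flask, the roll of tape or the mouse.

Things in the scene. Friction and masses are not known exactly. Their poses are not given: they have to be found in the camera images.
- box: fixed curing box with clear walls and roof, dark corner posts and a grey base, 290 (x) by 310 (y) by 150 high. Origin: on the table, below the vertical axis of the carousel; the box reaches 145 to either side in x, 190 towards its -y and 120 towards its +y. The flat roof is 5 thick, its top at 150
- port (a point): centre of the round port, 120 across, at the top face of the roof, edged with a thin black ring; 105 from the carousel axis towards the box's -y. Axes as the box
- carousel: carousel in the box: four pedestals 105 from its vertical axis, at 40 degree steps, and the crank above the roof all turn together about that axis. Stiff (about 2 N at the crank peg), stays where it is left, and turns far enough both ways to bring each pedestal under the port. Origin: on the axis at table level; its -y points midway between pedestals 2 and 3, its +y along the crank
- crank_peg (a point): centre of the top of the crank's upright black peg, diameter 16, 215 above the table; the peg rises 48 clear of the flat crank arm (top of the arm 167 above the table) and is 80 from the carousel axis, opposite the middle of the row of pedestals. Grip the peg from above and lead it round the axis
- pedestal1 (a point): centre of the top of pedestal 1, a white upright ridge 14 thick and 36 long (lengthwise towards the carousel axis), its top 125 above the table, 25 below the roof's top face; the carousel's deck is 57 below the ridge top
- pedestal2 (a point): centre of the top of pedestal 2, a white upright ridge 14 thick and 36 long (lengthwise towards the carousel axis), its top 125 above the table, 25 below the roof's top face; the carousel's deck is 57 below the ridge top
- pedestal3 (a point): centre of the top of pedestal 3, a white upright ridge 14 thick and 36 long (lengthwise towards the carousel axis), its top 125 above the table, 25 below the roof's top face; the carousel's deck is 57 below the ridge top
- pedestal4 (a point): centre of the top of pedestal 4, a white upright ridge 14 thick and 36 long (lengthwise towards the carousel axis), its top 125 above the table, 25 below the roof's top face; the carousel's deck is 57 below the ridge top
- frame1: Frame (60 g): two black plates 40 long (x), 5 thick, 55 tall, 26 apart (36 over outer faces, y: grip here), joined by two red pins of diameter 8 across the gap, 12 either side of the middle; pin undersides 41 above the bottom. Open below and at both ends, so a bar runs through along x. Origin: centre of the bottom, z up. May be absent. Starts astride pedestal1, top 11 below the roof top
- frame2: Frame (60 g): two black plates 40 long (x), 5 thick, 55 tall, 26 apart (36 over outer faces, y: grip here), joined by two red pins of diameter 8 across the gap, 12 either side of the middle; pin undersides 41 above the bottom. Open below and at both ends, so a bar runs through along x. Origin: centre of the bottom, z up. May be absent. Starts astride pedestal2, top 11 below the roof top
- frame3: Frame (60 g): two black plates 40 long (x), 5 thick, 55 tall, 26 apart (36 over outer faces, y: grip here), joined by two red pins of diameter 8 across the gap, 12 either side of the middle; pin undersides 41 above the bottom. Open below and at both ends, so a bar runs through along x. Origin: centre of the bottom, z up. May be absent. Starts astride pedestal3, top 11 below the roof top
- frame4: Frame (60 g): two black plates 40 long (x), 5 thick, 55 tall, 26 apart (36 over outer faces, y: grip here), joined by two red pins of diameter 8 across the gap, 12 either side of the middle; pin undersides 41 above the bottom. Open below and at both ends, so a bar runs through along x. Origin: centre of the bottom, z up. May be absent. Starts astride pedestal4, top 11 below the roof top
- cover: loose flat black disc, 150 across and 5 thick, with an upright metal knob, diameter 26 and 34 tall, in the middle of its top. Origin: centre of its underside, z up. 120 g. At the start it lies over the port, with nothing that locates it
- rail: fixed hanging rail: a round bar of diameter 14 along its own y, 280 long, axis 170 above the table, on a post at each end. Origin: on the table below the middle of the bar. A frame that hangs on it has its bottom 136 above the table; there is room for four, at 56 steps, between the posts
- mat: thin round cork mat, 156 across, flat on the table between box and rail: a free place to lay the cover meanwhile. Origin at its centre
- flask: black flask with a red cap, 66 across and 200 tall, origin at its base; leave it alone
- tape: roll of tape lying flat, 100 across, 24 tall, origin at its base; leave it alone
- mouse: white computer mouse, 100 by 58 by 26, origin at its base; leave it alone
Not all that is in view belongs to the job. There is more than one size of the cover; the job needs the middle-sized.

How it is judged:
On the way, in this order (a step that is already met when the one before it is completed fails the run):
1. the cover is off the port and clear of it (distance between cover and port above 0.07 m), for 0.2 s.
2. every frame that is present hangs astride the rail (x of frame1 in the frame of rail between -0.012 and 0.012 m and y of frame1 in the frame of rail between -0.12 and 0.12 m and z of frame1 in the frame of rail between 0.126 and 0.146 m and angle between each of frame1, frame2, frame3, frame4's own z axis and vertical below 0.2 rad and angle between the x axis of each of frame1, frame2, frame3, frame4 and the y axis of rail, either way round below 0.4 rad and linear speed of each of frame1, frame2, frame3, frame4 below 0.03 m/s and x of frame2 in the frame of rail between -0.012 and 0.012 m and y of frame2 in the frame of rail between -0.12 and 0.12 m and z of frame2 in the frame of rail between 0.126 and 0.146 m and x of frame3 in the frame of rail between -0.012 and 0.012 m and y of frame3 in the frame of rail between -0.12 and 0.12 m and z of frame3 in the frame of rail between 0.126 and 0.146 m and x of frame4 in the frame of rail between -0.012 and 0.012 m and y of frame4 in the frame of rail between -0.12 and 0.12 m and z of frame4 in the frame of rail between 0.126 and 0.146 m), for 0.3 s.
3. the cover lies flat over the port again and closes it (horizontal distance between cover and port below 0.015 m and z of cover in the frame of port between -0.004 and 0.006 m and angle between cover's own z axis and vertical below 0.06 rad and linear speed of cover below 0.03 m/s), for 0.3 s.
At the end, for the whole second after the job is handed in: Every frame present hangs at rest astride the bar: within 12 mm across it, within 120 mm of its middle along it, within 10 mm of hanging height, upright to 0.2 rad, plates along the bar to 0.4 rad. The cover lies flat and still on the roof within 15 mm of the port centre (all of step 2 and all of step 3); the robot touches nothing.
It fails at once if the flask is moved by more than 30 mm (distance of flask from where it was at the start of the episode above 0.03 m).
It fails at once if the tape is moved by more than 30 mm (distance of tape from where it was at the start of the episode above 0.03 m).
It fails at once if the mouse is moved by more than 30 mm (distance of mouse from where it was at the start of the episode above 0.03 m).
Of frame1, frame2, frame3, frame4 only 3 to 4 are there at a start; the rules pass over those that are not, and their reading is None.
At some moment in a run one of cover may be knocked a few centimetres aside while the robot is not near it.
It also fails if it takes over 210 s, if anything falls off the work surface, if the arm or the gripper's body presses on something with over 40 N, if the wrist force passes 120 N, or if a joint passes its speed limit or range.

## Working session

There is one attempt and no reset: what is moved stays moved. The work goes in short steps, Python scripts to look and compute and a tool call to move; the robot and the scene stay as the last step left them, time stands still between calls to the robot, and variables do not carry over. Pictures are saved under pics/ and viewed, at most 14 in all, crops included, and the job is handed in when it is done.

Besides the shell and the picture viewer there is one more tool, called after "Emit:" by a JSON object that holds its "op" and its "data". servo_tool: Moves the arm, as the interface text tells. Its arguments: {"type":"object","properties":{"rows":{"type":"array"}},"required":["rows"]}

```bash
mkdir -p pics; ls
cat > h.py <<'E'
from cell import *
import numpy as np, cv2
from scipy.spatial.transform import Rotation as R
def cal(n):
    c=get_calibration(n); q=np.array(c["attitude"],float)
    M=R.from_quat(q[[1,2,3,0]]).as_matrix() if q.size==4 else q.reshape(3,3)
    return c,M,np.array(c["xyz"],float)
def ray(n,u,v):
    c,M,o=cal(n); return o,M@np.array([(u-c["cx"])/c["fx"],(v-c["cy"])/c["fy"],1])
def onz(n,u,v,z):
    o,d=ray(n,u,v); return o+d*(z-o[2])/d[2]
def pix(n,p):
    c,M,o=cal(n); q=M.T@(np.array(p)-o); return np.array([c["fx"]*q[0]/q[2]+c["cx"],c["fy"]*q[1]/q[2]+c["cy"]])
def save(n,f):
    im=get_image(n); cv2.imwrite("pics/"+f,cv2.cvtColor(im,cv2.COLOR_RGB2BGR)); return im
E
python3 - <<'E'
from h import *
for n in("scene","top"):
    save(n,n+"0.png"); print(get_calibration(n))
print(observe())
E
```

```text
pics
{'fx': 434.0908164654423, 'fy': 434.0908164654423, 'cx': 318.67550892864915, 'cy': 232.53894983297073, 'xyz': array([1.20840739, 0.03834982, 0.65588441]), 'attitude': array([-0.31800996,  0.61491328,  0.6481022 , -0.31735605])}
{'fx': 530.8945728319353, 'fy': 530.8945728319353, 'cx': 321.6642531143006, 'cy': 239.01874976335563, 'xyz': array([0.3414541 , 0.01581556, 1.23613412]), 'attitude': array([-0.07023711,  0.71248744, -0.69578284,  0.05757293])}
{'time_s': 0.1, 'joint_pos': array([ 1.05217745,  0.62926638,  0.03844698,  1.51827236, -0.02700654,
        0.99628614, -0.02001174]), 'qd': array([-0.00033665, -0.00121486,  0.00123429, -0.00186707,  0.00043382,
        0.00020425,  0.00147955]), 'joint_efforts': array([ 3.31148214e-03, -5.64537942e+01,  1.23062510e+00, -1.93975031e+01,
        1.13335319e-02,  5.39058834e-03,  2.30473023e-05]), 'ee_pos': array([ 0.28417404, -0.58400392,  0.2494714 ]), 'eef_rot': array([-8.33687441e-04,  9.74480257e-01,  2.24471590e-01, -1.99137872e-04]), 'wrist_force': array([-0.36731008,  0.12133117, -0.2877654 ]), 'torque': array([-0.00507258,  0.02212827,  0.00294438]), 'grip_force': 0.0, 'opening': 0.08581222023829217}
```

View pics/top0.png

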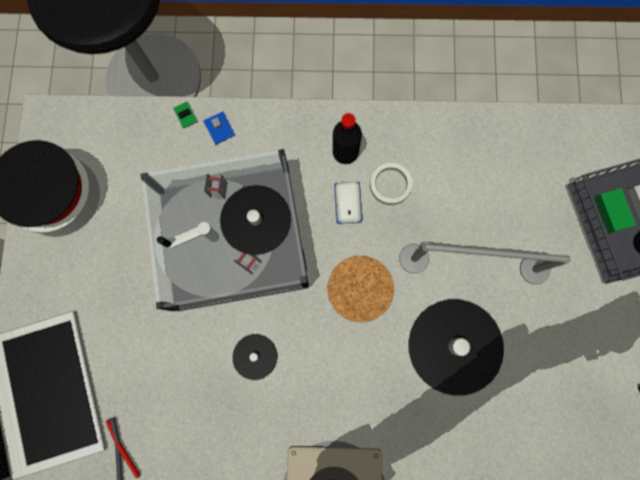

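View pics/scene0.png

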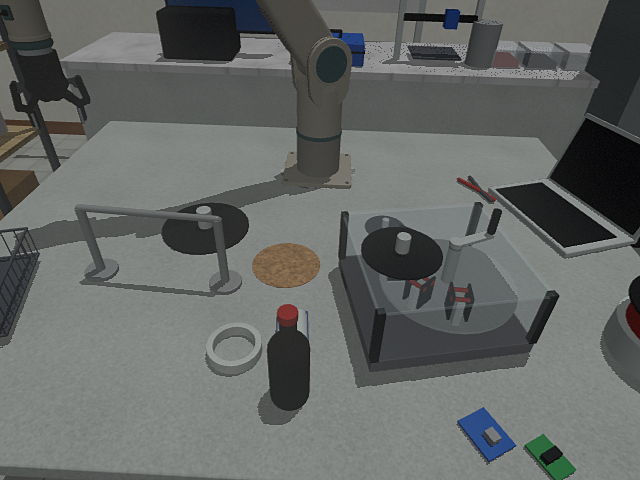

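Top view: the cover is at (254,219), the crank axis near (205,229) and the peg at (163,241). Outer frames are at (215,184) and (247,261). The mat is at (361,289), the rail runs (425,246)–(568,260), and the other discs are the small one (255,357) and the large one (456,347).

Run:
```python
from h import *
im=cv2.imread("pics/top0.png")
for z,pts in((.15,[(147,177),(283,155),(305,287),(163,304)]),):
    P=np.array([onz("top",*p,z)[:2] for p in pts]);print(P.round(3),[np.linalg.norm(P[i]-P[(i+1)%4]).round(3) for i in range(4)])
f=lambda n,u,v,z:print(n,onz("top",u,v,z).round(3))
f("axis",205,229,.167);f("peg",163,241,.215);f("knob",253,216,.189);f("mat",361,289,0)
f("r1",425,246,.177);f("r2",568,260,.177);f("f1?",215,184,.139);f("f4?",247,261,.139)
f("flask",348,119,.2);f("mouse",348,203,.026);f("tape",391,183,.024)
g=cv2.resize(im[140:320,130:320],None,fx=4,fy=3.3,interpolation=3); cv2.imwrite("pics/c0.png",g)
s=cv2.imread("pics/scene0.png");g2=cv2.resize(s[195:375,330:560],None,fx=3.4,fy=3.3,interpolation=3);cv2.imwrite("pics/c1.png",g2)
```

```text
[[0.666 0.414]
 [0.721 0.125]
 [0.439 0.069]
 [0.398 0.359]] [np.float64(0.294), np.float64(0.287), np.float64(0.292), np.float64(0.274)]
axis [0.553 0.279 0.167]
peg [0.517 0.348 0.215]
knob [0.577 0.177 0.189]
mat [ 0.451 -0.053  0.   ]
r1 [ 0.525 -0.171  0.177]
r2 [ 0.503 -0.456  0.177]
f1? [0.657 0.27  0.139]
f4? [0.492 0.193 0.139]
flask [ 0.784 -0.011  0.2  ]
mouse [ 0.65  -0.019  0.026]
tape [ 0.701 -0.12   0.024]
```

View pics/c0.png

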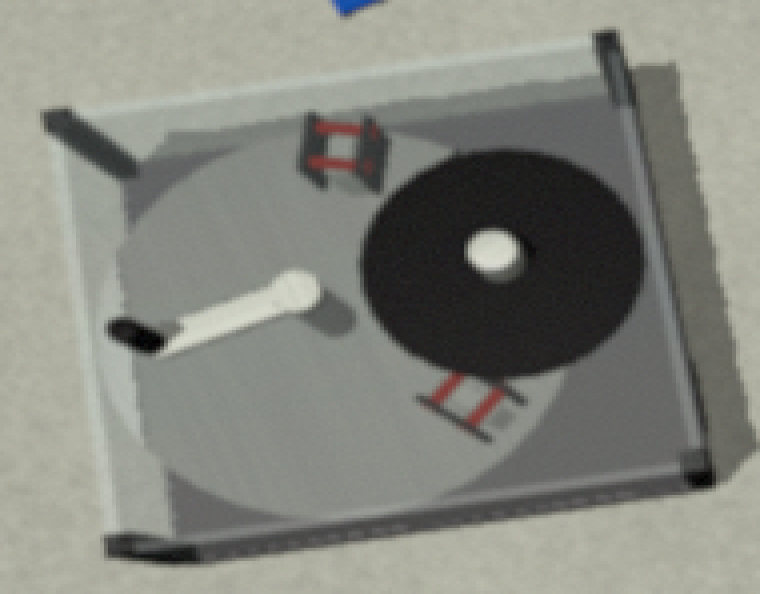

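View pics/c1.png

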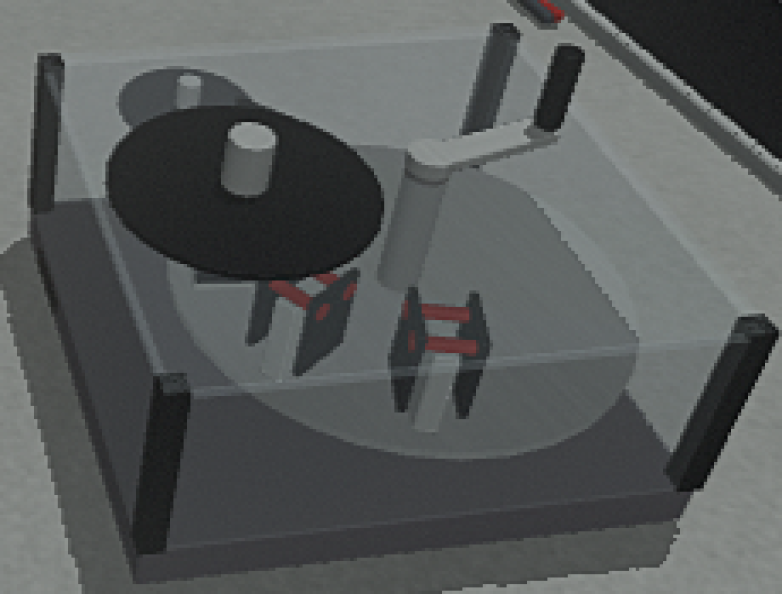

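The crop shows outer frames on the two end pedestals, and the scene view shows another on a middle pedestal. The one under the cover is still unknown. First I turn the tool, then go above the knob.

```bash
cat >> h.py <<'E'
def to(x,y,z,yaw=None):
    s=observe(); q=s["eef_rot"]; M=R.from_quat(np.array(q)[[1,2,3,0]]).as_matrix(); p=s["ee_pos"]
    phi=np.degrees(np.arctan2(M[1,0],M[0,0])); d=M.T@(np.array([x,y,z])-p)
    print("t",round(s["time_s"],1),"pos",np.round(p,4),"yaw",round(phi,1),"tilt",M[:,2].round(3),"delta tool mm",(d*1000).round(1),"az",None if yaw is None else round((phi-yaw+180)%360-180,1),"open",round(s["opening"],4),"grip",round(s["grip_force"],1),"F",np.round(s["wrist_force"],1))
E
cat > m.py <<'E'
E
python3 -c "
from h import *
to(.577,.177,.25,99.4)"
```

```text
t 0.1 pos [ 0.2842 -0.584   0.2495] yaw 25.9 tilt [-0.001  0.002 -1.   ] delta tool mm [ 5.962e+02 -5.562e+02  4.000e-01] az -73.5 open 0.0858 grip 0.0 F [-0.4  0.1 -0.3]
```

Emit:
{"op": "servo_tool", "data": {"rows": [{"az": -9.0}, {"az": -9.0}, {"az": -9.0}, {"az": -9.0}, {"az": -9.0}, {"az": -9.0}, {"az": -9.0}, {"az": -9.0}, {"az": -1.5}, {"az": 0}]}}

```text
schema error: expected keys tx, ty, tz, ax, ay, az, gripper
```

```bash
python3 -c "
from h import *
to(.577,.177,.25,99.4)"
```

```text
t 0.1 pos [ 0.2842 -0.584   0.2495] yaw 25.9 tilt [-0.001  0.002 -1.   ] delta tool mm [ 5.962e+02 -5.562e+02  4.000e-01] az -73.5 open 0.0858 grip 0.0 F [-0.4  0.1 -0.3]
```

Emit:
{"op": "servo_tool", "data": {"rows": [{"tx": 0, "ty": 0, "tz": 0, "ax": 0, "ay": 0, "az": -10, "gripper": 1}, {"tx": 0, "ty": 0, "tz": 0, "ax": 0, "ay": 0, "az": -10, "gripper": 1}, {"tx": 0, "ty": 0, "tz": 0, "ax": 0, "ay": 0, "az": -10, "gripper": 1}, {"tx": 0, "ty": 0, "tz": 0, "ax": 0, "ay": 0, "az": -10, "gripper": 1}, {"tx": 0, "ty": 0, "tz": 0, "ax": 0, "ay": 0, "az": -10, "gripper": 1}, {"tx": 0, "ty": 0, "tz": 0, "ax": 0, "ay": 0, "az": -10, "gripper": 1}, {"tx": 0, "ty": 0, "tz": 0, "ax": 0, "ay": 0, "az": -10, "gripper": 1}, {"tx": 0, "ty": 0, "tz": 0, "ax": 0, "ay": 0, "az": -3.5, "gripper": 1}]}}

```text
time_s: 1.1
ee_pos: [0.2841, -0.5842, 0.2497]
eef_rot: [-0.001, 0.645, 0.764, 0.0]
wrist_force: [-0.4, -0.4, 0.3]
opening: 0.0856
grip_force: 0.0
```

```bash
python3 -c "
from h import *
to(.577,.177,.25,99.4)"
```

```text
t 1.1 pos [ 0.2841 -0.5842  0.2497] yaw 99.6 tilt [-0.     0.001 -1.   ] delta tool mm [7.017e+02 4.158e+02 5.000e-01] az 0.2 open 0.0856 grip 0.0 F [-0.4 -0.4  0.3]
```

Emit:
{"op": "servo_tool", "data": {"rows": [{"tx": 0.05, "ty": 0.0296, "tz": 0, "ax": 0, "ay": 0, "az": 0, "gripper": 1}, {"tx": 0.05, "ty": 0.0296, "tz": 0, "ax": 0, "ay": 0, "az": 0, "gripper": 1}, {"tx": 0.05, "ty": 0.0296, "tz": 0, "ax": 0, "ay": 0, "az": 0, "gripper": 1}, {"tx": 0.05, "ty": 0.0296, "tz": 0, "ax": 0, "ay": 0, "az": 0, "gripper": 1}, {"tx": 0.05, "ty": 0.0296, "tz": 0, "ax": 0, "ay": 0, "az": 0, "gripper": 1}, {"tx": 0.05, "ty": 0.0296, "tz": 0, "ax": 0, "ay": 0, "az": 0, "gripper": 1}, {"tx": 0.05, "ty": 0.0296, "tz": 0, "ax": 0, "ay": 0, "az": 0, "gripper": 1}, {"tx": 0.05, "ty": 0.0296, "tz": 0, "ax": 0, "ay": 0, "az": 0, "gripper": 1}, {"tx": 0.05, "ty": 0.0296, "tz": 0, "ax": 0, "ay": 0, "az": 0, "gripper": 1}, {"tx": 0.05, "ty": 0.0296, "tz": 0, "ax": 0, "ay": 0, "az": 0, "gripper": 1}, {"tx": 0.05, "ty": 0.0296, "tz": 0, "ax": 0, "ay": 0, "az": 0, "gripper": 1}, {"tx": 0.05, "ty": 0.0296, "tz": 0, "ax": 0, "ay": 0, "az": 0, "gripper": 1}]}}

```text
time_s: 2.6
ee_pos: [0.5367, 0.0672, 0.2501]
eef_rot: [0.0, 0.647, 0.763, -0.0]
wrist_force: [1.6, 0.2, -0.1]
opening: 0.0855
grip_force: 0.0
```

```bash
python3 -c "
from h import *
to(.577,.177,.25,99.4)"
```

```text
t 2.6 pos [0.5367 0.0672 0.2501] yaw 99.4 tilt [-0. -0. -1.] delta tool mm [101.7  57.7   0. ] az 0.0 open 0.0855 grip 0.0 F [ 1.6  0.2 -0.1]
```

Emit:
{"op": "servo_tool", "data": {"rows": [{"tx": 0.051, "ty": 0.029, "tz": 0, "ax": 0, "ay": 0, "az": 0, "gripper": 1}, {"tx": 0.051, "ty": 0.029, "tz": 0, "ax": 0, "ay": 0, "az": 0, "gripper": 1}, {"tx": 0, "ty": 0, "tz": 0.025, "ax": 0, "ay": 0, "az": 0, "gripper": 1}, {"tx": 0, "ty": 0, "tz": 0.025, "ax": 0, "ay": 0, "az": 0, "gripper": 1}, {"tx": 0, "ty": 0, "tz": 0.02, "ax": 0, "ay": 0, "az": 0, "gripper": 1}, {"tx": 0, "ty": 0, "tz": 0, "ax": 0, "ay": 0, "az": 0, "gripper": -1}, {"tx": 0, "ty": 0, "tz": 0, "ax": 0, "ay": 0, "az": 0, "gripper": -1}, {"tx": 0, "ty": 0, "tz": 0, "ax": 0, "ay": 0, "az": 0, "gripper": -1}, {"tx": 0, "ty": 0, "tz": 0, "ax": 0, "ay": 0, "az": 0, "gripper": -1}, {"tx": 0, "ty": 0, "tz": 0, "ax": 0, "ay": 0, "az": 0, "gripper": -1}]}}

```text
time_s: 3.85
ee_pos: [0.5777, 0.1761, 0.1817]
eef_rot: [0.001, 0.647, 0.763, 0.001]
wrist_force: [-0.1, -0.0, 6.4]
opening: 0.0244
grip_force: 59.0
```

```bash
python3 -c "
from h import *
to(.451,-.053,.24,99.4)"
```

```text
t 3.9 pos [0.5777 0.1761 0.1817] yaw 99.4 tilt [ 0.002  0.001 -1.   ] delta tool mm [-205.2 -162.4  -58.8] az 0.0 open 0.0244 grip 59.0 F [-0.1 -0.   6.4]
```

Emit:
{"op": "servo_tool", "data": {"rows": [{"tx": 0, "ty": 0, "tz": -0.02, "ax": 0, "ay": 0, "az": 0, "gripper": -1}, {"tx": 0, "ty": 0, "tz": -0.04, "ax": 0, "ay": 0, "az": 0, "gripper": -1}, {"tx": -0.041, "ty": -0.0325, "tz": 0, "ax": 0, "ay": 0, "az": 0, "gripper": -1}, {"tx": -0.041, "ty": -0.0325, "tz": 0, "ax": 0, "ay": 0, "az": 0, "gripper": -1}, {"tx": -0.041, "ty": -0.0325, "tz": 0, "ax": 0, "ay": 0, "az": 0, "gripper": -1}, {"tx": -0.041, "ty": -0.0325, "tz": 0, "ax": 0, "ay": 0, "az": 0, "gripper": -1}, {"tx": -0.041, "ty": -0.0325, "tz": 0, "ax": 0, "ay": 0, "az": 0, "gripper": -1}, {"tx": 0, "ty": 0, "tz": 0.05, "ax": 0, "ay": 0, "az": 0, "gripper": -1}, {"tx": 0, "ty": 0, "tz": 0.05, "ax": 0, "ay": 0, "az": 0, "gripper": -1}, {"tx": 0, "ty": 0, "tz": 0.05, "ax": 0, "ay": 0, "az": 0, "gripper": -1}, {"tx": 0, "ty": 0, "tz": 0, "ax": 0, "ay": 0, "az": 0, "gripper": -1}]}}

```text
time_s: 5.22
ee_pos: [0.4474, -0.0528, 0.0878]
eef_rot: [-0.003, 0.646, 0.763, -0.002]
wrist_force: [-0.4, -0.3, -0.6]
opening: 0.0243
grip_force: 59.2
```

```bash
python3 -c "
from h import *
to(.451,-.053,.034,99.4)
im=save('top','top1.png');cv2.imwrite('pics/c2.png',cv2.resize(cv2.imread('pics/top1.png')[140:320,130:420],None,fx=2.75,fy=2.75,interpolation=3))"
```

```text
t 5.2 pos [ 0.4474 -0.0528  0.0878] yaw 99.5 tilt [-0.008  0.    -1.   ] delta tool mm [-0.8  3.9 53.8] az 0.1 open 0.0243 grip 59.2 F [-0.4 -0.3 -0.6]
```

View pics/c2.png

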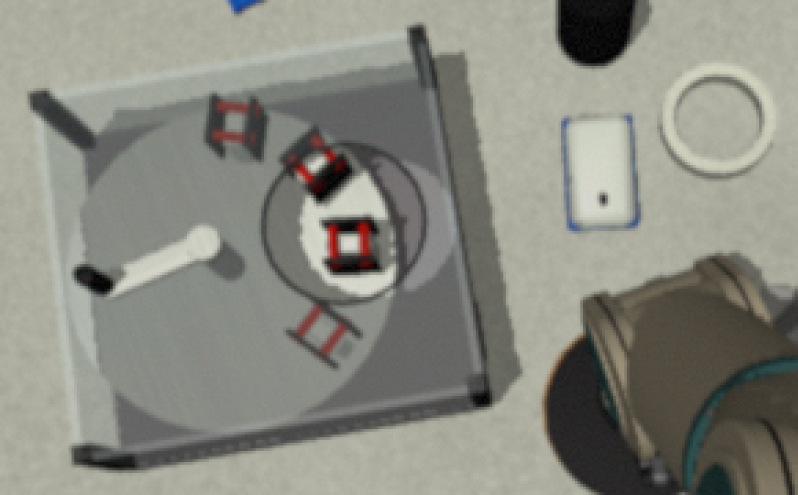

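Four frames are present. The port ring is centred at crop (344,221), i.e. px (255.1,220.5), and frame A sits nearly under it at crop (350,245). The other frames are at crop (318,165), (236,125) and (324,333). Next I lay the cover on the mat.

Emit:
{"op": "servo_tool", "data": {"rows": [{"tx": 0, "ty": 0.003, "tz": 0.03, "ax": 0, "ay": 0, "az": 0, "gripper": -1}, {"tx": 0, "ty": 0, "tz": 0.015, "ax": 0, "ay": 0, "az": 0, "gripper": -1}, {"tx": 0, "ty": 0, "tz": 0.006, "ax": 0, "ay": 0, "az": 0, "gripper": -1}, {"tx": 0, "ty": 0, "tz": 0.002, "ax": 0, "ay": 0, "az": 0, "gripper": -1}, {"tx": 0, "ty": 0, "tz": 0, "ax": 0, "ay": 0, "az": 0, "gripper": -1}]}}

```text
time_s: 5.9
ee_pos: [0.4543, -0.0528, 0.0388]
eef_rot: [0.001, 0.647, 0.763, 0.001]
wrist_force: [0.5, 0.7, -1.1]
opening: 0.0241
grip_force: 59.2
```

Run:
```python
from h import *
to(.451,-.053,.034,99.4)
c=lambda u,v,z: onz("top",130+u/2.75,140+v/2.75,z)
ax=c(204,242,.167);port=c(344,221.5,.15);peg=c(82,275,.215)
print("axis",ax.round(4),"port",port.round(4),"peg",peg.round(4))
a=lambda p:(np.degrees(np.arctan2(*(p-ax)[[1,0]])).round(1),np.linalg.norm((p-ax)[:2]).round(4))
print("port",a(port),"peg",a(peg))
for u,v in((350,245),(318,165),(236,125),(324,333)):
    p=c(u,v,.135);print(p.round(4),a(p))
```

```text
t 5.9 pos [ 0.4543 -0.0528  0.0388] yaw 99.4 tilt [ 0.003 -0.    -1.   ] delta tool mm [ 0.4 -3.3  4.8] az 0.0 open 0.0241 grip 59.2 F [ 0.5  0.7 -1.1]
axis [0.5546 0.2804 0.167 ] port [0.5763 0.1785 0.15  ] peg [0.5191 0.3544 0.215 ]
port (np.float64(-78.0), np.float64(0.1042)) peg (np.float64(115.6), np.float64(0.0821))
[0.5611 0.1752 0.135 ] (np.float64(-86.5), np.float64(0.1054))
[0.6241 0.2032 0.135 ] (np.float64(-48.0), np.float64(0.1039))
[0.655  0.2693 0.135 ] (np.float64(-6.3), np.float64(0.101))
[0.4922 0.1919 0.135 ] (np.float64(-125.2), np.float64(0.1083))
```

Emit:
{"op": "servo_tool", "data": {"rows": [{"tx": 0, "ty": -0.003, "tz": 0.003, "ax": 0, "ay": 0, "az": 0, "gripper": -1}, {"tx": 0, "ty": 0, "tz": 0.002, "ax": 0, "ay": 0, "az": 0, "gripper": -1}, {"tx": 0, "ty": 0, "tz": 0, "ax": 0, "ay": 0, "az": 0, "gripper": -1}, {"tx": 0, "ty": 0, "tz": 0, "ax": 0, "ay": 0, "az": 0, "gripper": -1}]}}

```text
time_s: 6.4
ee_pos: [0.4505, -0.0531, 0.0325]
eef_rot: [0.0, 0.647, 0.763, 0.0]
wrist_force: [0.2, 0.5, -1.4]
opening: 0.0244
grip_force: 59.2
```

Emit:
{"op": "servo_tool", "data": {"rows": [{"tx": 0, "ty": 0, "tz": 0.001, "ax": 0, "ay": 0, "az": 0, "gripper": -1}, {"tx": 0, "ty": 0, "tz": 0.001, "ax": 0, "ay": 0, "az": 0, "gripper": -1}, {"tx": 0, "ty": 0, "tz": 0, "ax": 0, "ay": 0, "az": 0, "gripper": -1}, {"tx": 0, "ty": 0, "tz": 0, "ax": 0, "ay": 0, "az": 0, "gripper": -1}]}}

```text
time_s: 6.9
ee_pos: [0.4504, -0.0531, 0.0315]
eef_rot: [0.001, 0.646, 0.763, 0.0]
wrist_force: [-1.9, 0.8, 15.5]
opening: 0.0242
grip_force: 61.2
```

Contact. Release, rise to 0.25, and head for the peg. I work out the move and yaw after the rise.

Emit:
{"op": "servo_tool", "data": {"rows": [{"tx": 0, "ty": 0, "tz": -0.001, "ax": 0, "ay": 0, "az": 0, "gripper": 0.5}, {"tx": 0, "ty": 0, "tz": 0, "ax": 0, "ay": 0, "az": 0, "gripper": 0.5}, {"tx": 0, "ty": 0, "tz": 0, "ax": 0, "ay": 0, "az": 0, "gripper": 0.5}, {"tx": 0, "ty": 0, "tz": -0.04, "ax": 0, "ay": 0, "az": 0, "gripper": 0.5}, {"tx": 0, "ty": 0, "tz": -0.06, "ax": 0, "ay": 0, "az": 0, "gripper": 0.5}, {"tx": 0, "ty": 0, "tz": -0.06, "ax": 0, "ay": 0, "az": 0, "gripper": 0.5}, {"tx": 0, "ty": 0, "tz": -0.06, "ax": 0, "ay": 0, "az": 0, "gripper": 0.5}, {"tx": 0, "ty": 0, "tz": 0, "ax": 0, "ay": 0, "az": 0, "gripper": 0.5}]}}

```text
time_s: 7.9
ee_pos: [0.4528, -0.0531, 0.2552]
eef_rot: [0.004, 0.647, 0.763, 0.002]
wrist_force: [0.8, -1.2, -0.5]
opening: 0.0639
grip_force: 0.0
```

```bash
python3 -c "
from h import *
to(.520,.354,.25,114.5)
a=np.radians(114.5);print(.5546+.08*np.cos(a),.2804+.08*np.sin(a))"
```

```text
t 7.9 pos [ 0.4528 -0.0531  0.2552] yaw 99.4 tilt [ 0.009 -0.001 -1.   ] delta tool mm [390.7 132.7   5.2] az -15.1 open 0.0639 grip 0.0 F [ 0.8 -1.2 -0.5]
0.5214245405875009 0.3531969016701234
```

Emit:
{"op": "servo_tool", "data": {"rows": [{"tx": 0.049, "ty": 0.0166, "tz": 0, "ax": 0, "ay": 0, "az": 0, "gripper": 0.5}, {"tx": 0.049, "ty": 0.0166, "tz": 0, "ax": 0, "ay": 0, "az": 0, "gripper": 0.5}, {"tx": 0.049, "ty": 0.0166, "tz": 0, "ax": 0, "ay": 0, "az": 0, "gripper": 0.5}, {"tx": 0.049, "ty": 0.0166, "tz": 0, "ax": 0, "ay": 0, "az": 0, "gripper": 0.5}, {"tx": 0.049, "ty": 0.0166, "tz": 0, "ax": 0, "ay": 0, "az": 0, "gripper": 0.5}, {"tx": 0.049, "ty": 0.0166, "tz": 0, "ax": 0, "ay": 0, "az": 0, "gripper": 0.5}, {"tx": 0.049, "ty": 0.0166, "tz": 0, "ax": 0, "ay": 0, "az": 0, "gripper": 0.5}, {"tx": 0.048, "ty": 0.0165, "tz": 0, "ax": 0, "ay": 0, "az": 0, "gripper": 0.5}, {"tx": 0, "ty": 0, "tz": 0.027, "ax": 0, "ay": 0, "az": 0, "gripper": 0.5}, {"tx": 0, "ty": 0, "tz": 0.027, "ax": 0, "ay": 0, "az": 0, "gripper": 0.5}, {"tx": 0, "ty": 0, "tz": 0, "ax": 0, "ay": 0, "az": 0, "gripper": 0.5}]}}

```text
time_s: 9.28
ee_pos: [0.5152, 0.3527, 0.1938]
eef_rot: [-0.001, 0.646, 0.763, -0.004]
wrist_force: [0.5, -0.0, 0.4]
opening: 0.0638
grip_force: 0.0
```

```bash
python3 -c "
from h import *
to(.5214,.3532,.197,114.5)"
```

```text
t 9.3 pos [0.5152 0.3527 0.1938] yaw 99.5 tilt [-0.005 -0.005 -1.   ] delta tool mm [-0.6  6.1 -3.2] az -15.0 open 0.0638 grip 0.0 F [ 0.5 -0.   0.4]
```

Emit:
{"op": "servo_tool", "data": {"rows": [{"tx": 0, "ty": 0.005, "tz": -0.003, "ax": 0, "ay": 0, "az": 0, "gripper": 0.5}, {"tx": 0, "ty": 0, "tz": 0, "ax": 0, "ay": 0, "az": 0, "gripper": -1}, {"tx": 0, "ty": 0, "tz": 0, "ax": 0, "ay": 0, "az": 0, "gripper": -1}, {"tx": 0, "ty": 0, "tz": 0, "ax": 0, "ay": 0, "az": 0, "gripper": -1}, {"tx": 0, "ty": 0, "tz": 0, "ax": 0, "ay": 0, "az": 0, "gripper": -1}]}}

```text
time_s: 9.9
ee_pos: [0.5218, 0.3553, 0.2011]
eef_rot: [0.0, 0.647, 0.763, 0.0]
wrist_force: [-1.3, -0.0, 6.0]
opening: 0.0144
grip_force: 58.4
```

Run:
```python
from h import *
to(.5214,.3532,.197,114.5)
save('top','top2.png')
c=lambda u,v,z: print(onz("top",u,v,z).round(4))
cv2.imwrite('pics/c3.png',cv2.resize(cv2.imread('pics/top2.png')[140:320,130:420],None,fx=2.75,fy=2.75,interpolation=3))
```

```text
t 9.9 pos [0.5218 0.3553 0.2011] yaw 99.4 tilt [ 0.001  0.    -1.   ] delta tool mm [-2.  -0.8  4.1] az -15.1 open 0.0144 grip 58.4 F [-1.3 -0.   6. ]
```

View pics/c3.png

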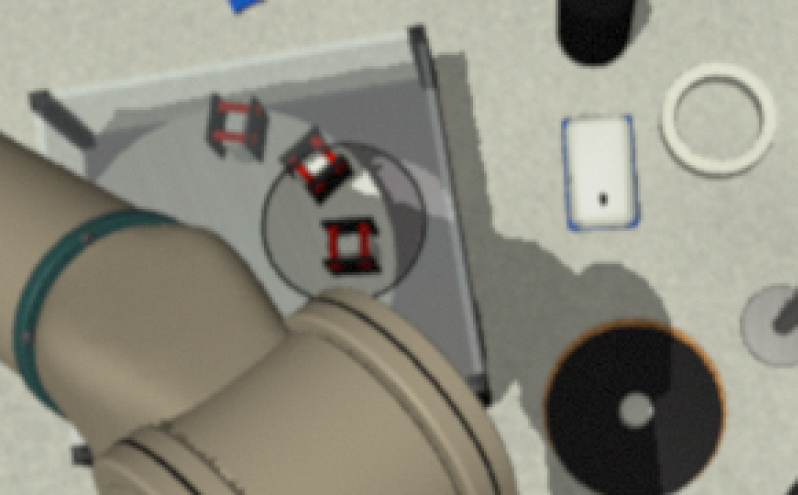

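The cover lies on the mat at crop (635,408) and frame A is in the port at crop (350,245). The peg is gripped, with its angle at 113.6°. I turn it +8.4°.

Emit:
{"op": "servo_tool", "data": {"rows": [{"tx": -0.001, "ty": -0.0038, "tz": 0, "ax": 0, "ay": 0, "az": -2.8, "gripper": -1}, {"tx": -0.001, "ty": -0.0038, "tz": 0, "ax": 0, "ay": 0, "az": -2.8, "gripper": -1}, {"tx": -0.001, "ty": -0.0038, "tz": 0, "ax": 0, "ay": 0, "az": -2.8, "gripper": -1}, {"tx": 0, "ty": 0, "tz": 0, "ax": 0, "ay": 0, "az": 0, "gripper": -1}, {"tx": 0, "ty": 0, "tz": 0, "ax": 0, "ay": 0, "az": 0, "gripper": -1}]}}

```text
time_s: 10.58
ee_pos: [0.5116, 0.3496, 0.2011]
eef_rot: [0.0, 0.589, 0.808, 0.0]
wrist_force: [-1.1, -1.5, 6.3]
opening: 0.0145
grip_force: 59.0
```

```bash
cat >> h.py <<'E'
def ang():
    p=observe()["ee_pos"]-np.array([.5546,.2804,0]); print("peg ang",np.degrees(np.arctan2(p[1],p[0])).round(1),"r",np.hypot(p[0],p[1]).round(4))
def frames(f,box=(150,150,300,300)):
    # red pin blobs -> frame centre (pins at z .129)
    im=save("top",f); x0,y0,x1,y1=box; h=cv2.cvtColor(im,cv2.COLOR_RGB2HSV); 
    m=((((h[...,0]<8)|(h[...,0]>172))&(h[...,1]>110)&(h[...,2]>50))*255).astype(np.uint8); k=np.zeros_like(m);k[y0:y1,x0:x1]=m[y0:y1,x0:x1]
    k=cv2.morphologyEx(k,cv2.MORPH_CLOSE,np.ones((9,9)))
    n,l,s,c=cv2.connectedComponentsWithStats(k)
    for i in range(1,n):
        if s[i,4]>25: p=onz("top",*c[i],.129 if x1<=320 else .181);print("red",c[i].round(1),s[i,4],p.round(4),np.degrees(np.arctan2(p[1]-.2804,p[0]-.5546)).round(1))
E
python3 -c "
from h import *
to(.5763,.1785,.25,102);ang();frames('top3.png')"
```

```text
t 10.6 pos [0.5116 0.3496 0.2011] yaw 107.9 tilt [ 0.001 -0.    -1.   ] delta tool mm [-182.7    9.1  -48.8] az 5.9 open 0.0145 grip 59.0 F [-1.1 -1.5  6.3]
peg ang 121.9 r 0.0815
red [206.5 183.8] 128 [0.66   0.2912 0.129 ] 5.8
red [239.5 194.4] 160 [0.6378 0.2181 0.129 ] -36.8
red [255.7 221.2] 185 [0.5795 0.1804 0.129 ] -76.0
```

Emit:
{"op": "servo_tool", "data": {"rows": [{"tx": 0, "ty": 0, "tz": 0, "ax": 0, "ay": 0, "az": 0, "gripper": 0.3}, {"tx": 0, "ty": 0, "tz": 0, "ax": 0, "ay": 0, "az": 0, "gripper": 0.3}, {"tx": 0, "ty": 0, "tz": 0, "ax": 0, "ay": 0, "az": 0, "gripper": 0.3}, {"tx": 0, "ty": 0, "tz": -0.025, "ax": 0, "ay": 0, "az": 0, "gripper": 0.3}, {"tx": 0, "ty": 0, "tz": -0.025, "ax": 0, "ay": 0, "az": 5.4, "gripper": 0.3}, {"tx": -0.045, "ty": 0, "tz": 0, "ax": 0, "ay": 0, "az": 0, "gripper": 0.3}, {"tx": -0.045, "ty": 0, "tz": 0, "ax": 0, "ay": 0, "az": 0, "gripper": 0.3}, {"tx": -0.045, "ty": 0, "tz": 0, "ax": 0, "ay": 0, "az": 0, "gripper": 0.3}, {"tx": -0.045, "ty": 0.02, "tz": 0, "ax": 0, "ay": 0, "az": 0, "gripper": 0.3}, {"tx": 0, "ty": 0, "tz": 0, "ax": 0, "ay": 0, "az": 0, "gripper": 0.3}, {"tx": 0, "ty": 0, "tz": 0, "ax": 0, "ay": 0, "az": 0, "gripper": 0.3}]}}

```text
time_s: 12.0
ee_pos: [0.5693, 0.1789, 0.2502]
eef_rot: [-0.0, 0.626, 0.78, 0.0]
wrist_force: [0.2, -0.8, 0.6]
opening: 0.0556
grip_force: 0.0
```

```bash
python3 -c "
from h import *
to(.577,.179,.122,102.5)
save('scene','s1.png');cv2.imwrite('pics/c4.png',cv2.resize(cv2.imread('pics/s1.png')[150:375,330:560],None,fx=2.6,fy=2.6,interpolation=3))"
```

```text
t 12.0 pos [0.5693 0.1789 0.2502] yaw 102.4 tilt [-0.001  0.001 -1.   ] delta tool mm [ -1.7   7.6 128.2] az -0.1 open 0.0556 grip 0.0 F [ 0.2 -0.8  0.6]
```

View pics/c4.png

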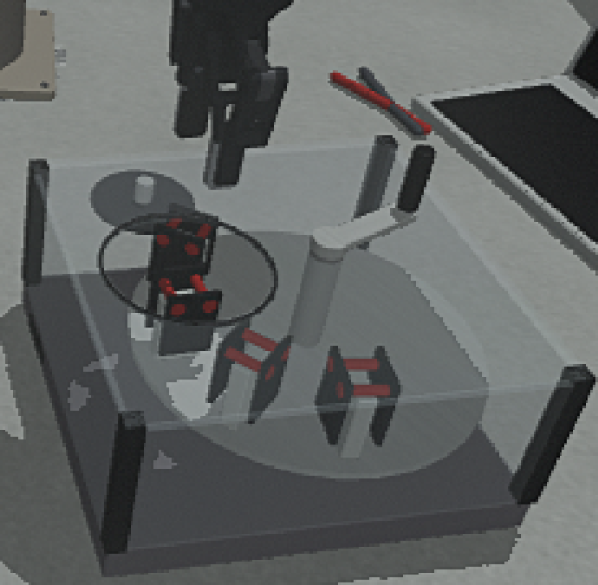

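Emit:
{"op": "servo_tool", "data": {"rows": [{"tx": -0.002, "ty": 0.008, "tz": 0, "ax": 0, "ay": 0, "az": 0, "gripper": 0.3}, {"tx": 0, "ty": 0, "tz": 0.04, "ax": 0, "ay": 0, "az": 0, "gripper": 0.3}, {"tx": 0, "ty": 0, "tz": 0.04, "ax": 0, "ay": 0, "az": 0, "gripper": 0.3}, {"tx": 0, "ty": 0, "tz": 0.01, "ax": 0, "ay": 0, "az": 0, "gripper": 0.3}, {"tx": 0, "ty": 0, "tz": 0, "ax": 0, "ay": 0, "az": 0, "gripper": 0.3}]}}

```text
time_s: 12.68
ee_pos: [0.578, 0.179, 0.1605]
eef_rot: [-0.0, 0.626, 0.78, 0.0]
wrist_force: [0.1, 1.2, 0.2]
opening: 0.0555
grip_force: 0.0
```

```bash
python3 -c "
from h import *
to(.577,.179,.122,102.5)
print(onz('scene',402.3,253.1,.15),onz('scene',330+190/2.6,150+286/2.6,.135))"
```

```text
t 12.7 pos [0.578  0.179  0.1605] yaw 102.5 tilt [-0.  0. -1.] delta tool mm [ 0.2 -1.  38.5] az 0.0 open 0.0555 grip 0.0 F [0.1 1.2 0.2]
[0.58032308 0.17818885 0.15      ] [0.58209906 0.18148089 0.135     ]
```

Emit:
{"op": "servo_tool", "data": {"rows": [{"tx": 0, "ty": 0.001, "tz": 0.015, "ax": 0, "ay": 0, "az": 0, "gripper": 0.3}, {"tx": 0, "ty": 0, "tz": 0.015, "ax": 0, "ay": 0, "az": 0, "gripper": 0.3}, {"tx": 0, "ty": 0, "tz": 0.008, "ax": 0, "ay": 0, "az": 0, "gripper": 0.3}, {"tx": 0, "ty": 0, "tz": 0, "ax": 0, "ay": 0, "az": 0, "gripper": 0.3}, {"tx": 0, "ty": 0, "tz": 0, "ax": 0, "ay": 0, "az": 0, "gripper": -1}, {"tx": 0, "ty": 0, "tz": 0, "ax": 0, "ay": 0, "az": 0, "gripper": -1}, {"tx": 0, "ty": 0, "tz": 0, "ax": 0, "ay": 0, "az": 0, "gripper": -1}, {"tx": 0, "ty": 0, "tz": 0, "ax": 0, "ay": 0, "az": 0, "gripper": -1}]}}

```text
time_s: 13.68
ee_pos: [0.5793, 0.1786, 0.1228]
eef_rot: [0.0, 0.626, 0.78, 0.001]
wrist_force: [0.9, 0.3, 2.9]
opening: 0.0351
grip_force: 59.7
```

```bash
python3 -c "
from h import *
to(.577,.179,.122,102.5)"
```

```text
t 13.7 pos [0.5793 0.1786 0.1228] yaw 102.4 tilt [ 0.001  0.    -1.   ] delta tool mm [ 0.9 -2.2  0.8] az -0.1 open 0.0351 grip 59.7 F [0.9 0.3 2.9]
```

Emit:
{"op": "servo_tool", "data": {"rows": [{"tx": 0, "ty": 0, "tz": -0.02, "ax": 0, "ay": 0, "az": 0, "gripper": -1}, {"tx": 0, "ty": 0, "tz": -0.03, "ax": 0, "ay": 0, "az": 0, "gripper": -1}, {"tx": 0, "ty": 0, "tz": -0.04, "ax": 0, "ay": 0, "az": 0, "gripper": -1}, {"tx": 0, "ty": 0, "tz": -0.035, "ax": 0, "ay": 0, "az": 0, "gripper": -1}, {"tx": 0, "ty": 0, "tz": 0, "ax": 0, "ay": 0, "az": 8.4, "gripper": -1}, {"tx": 0, "ty": 0, "tz": 0, "ax": 0, "ay": 0, "az": 8.4, "gripper": -1}, {"tx": 0, "ty": 0, "tz": 0, "ax": 0, "ay": 0, "az": 0, "gripper": -1}]}}

```text
time_s: 14.55
ee_pos: [0.5788, 0.1784, 0.2484]
eef_rot: [0.0, 0.733, 0.68, 0.0]
wrist_force: [-0.8, 0.1, -1.1]
opening: 0.0354
grip_force: 59.8
```

Run:
```python
from h import *
im=cv2.imread("pics/top2.png"); cv2.imwrite("pics/c5.png",cv2.resize(np.vstack([im[225:295,390:590],cv2.resize(cv2.imread("pics/s1.png")[190:300,60:260],None,fx=1,fy=1)]),None,fx=3.3,fy=3.3,interpolation=3))
to(.507,-.397,.245,85.6)
```

```text
t 14.6 pos [0.5788 0.1784 0.2484] yaw 85.7 tilt [ 0.001 -0.    -1.   ] delta tool mm [-579.2  -28.8    3.5] az 0.1 open 0.0354 grip 59.8 F [-0.8  0.1 -1.1]
```

View pics/c5.png

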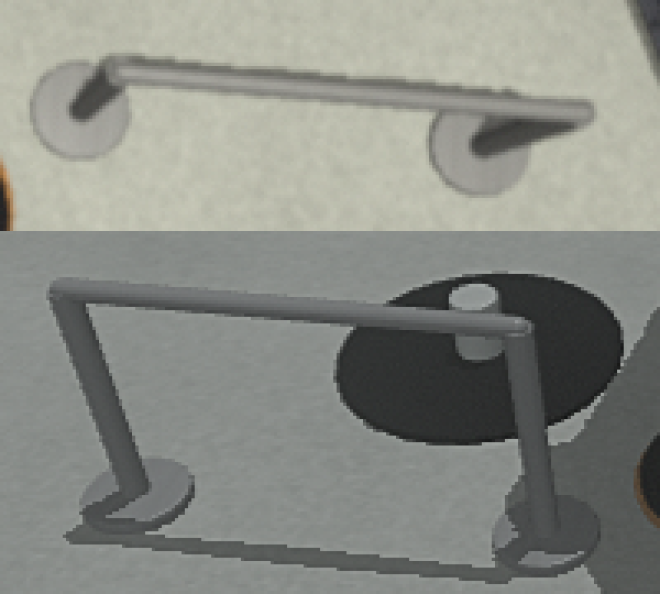

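The bar's axis runs from crop (107,71) to (594,112) in the top view. In the scene view it runs from (51,289) to (528,328). I compare the two views.

Run:
```python
from h import *
for n,a,b in(("top",(422.4,246.5),(570,258.9)),("scene",(220,219.4),(75.5,207.6))):
    A=onz(n,*a,.17);B=onz(n,*b,.17);d=A-B;print(n,A.round(4),B.round(4),"mid",((A+B)/2).round(4),"len",np.linalg.norm(d).round(4),"ang",np.degrees(np.arctan2(d[1],d[0])).round(2))
```

```text
top [ 0.5255 -0.1674  0.17  ] [ 0.5068 -0.4634  0.17  ] mid [ 0.5161 -0.3154  0.17  ] len 0.2966 ang 86.39
scene [ 0.5254 -0.171   0.17  ] [ 0.5057 -0.4646  0.17  ] mid [ 0.5156 -0.3178  0.17  ] len 0.2943 ang 86.17
```

Emit:
{"op": "servo_tool", "data": {"rows": [{"tx": -0.053, "ty": -0.0022, "tz": 0, "ax": 0, "ay": 0, "az": 0, "gripper": -1}, {"tx": -0.053, "ty": -0.0022, "tz": 0, "ax": 0, "ay": 0, "az": 0, "gripper": -1}, {"tx": -0.053, "ty": -0.0022, "tz": 0, "ax": 0, "ay": 0, "az": 0, "gripper": -1}, {"tx": -0.053, "ty": -0.0022, "tz": 0, "ax": 0, "ay": 0, "az": 0, "gripper": -1}, {"tx": -0.053, "ty": -0.0022, "tz": 0, "ax": 0, "ay": 0, "az": 0, "gripper": -1}, {"tx": -0.053, "ty": -0.0022, "tz": 0, "ax": 0, "ay": 0, "az": 0, "gripper": -1}, {"tx": -0.053, "ty": -0.0022, "tz": 0, "ax": 0, "ay": 0, "az": 0, "gripper": -1}, {"tx": -0.053, "ty": -0.0022, "tz": 0, "ax": 0, "ay": 0, "az": 0, "gripper": -1}, {"tx": -0.053, "ty": -0.0022, "tz": 0, "ax": 0, "ay": 0, "az": 0, "gripper": -1}, {"tx": -0.053, "ty": -0.0022, "tz": 0, "ax": 0, "ay": 0, "az": 0, "gripper": -1}, {"tx": -0.052, "ty": -0.0022, "tz": 0, "ax": 0, "ay": 0, "az": 0, "gripper": -1}, {"tx": 0, "ty": 0, "tz": 0, "ax": 0, "ay": 0, "az": 0, "gripper": -1}]}}

```text
time_s: 16.05
ee_pos: [0.5077, -0.4063, 0.2467]
eef_rot: [0.0, 0.736, 0.677, -0.001]
wrist_force: [-0.5, 2.0, -1.6]
opening: 0.0352
grip_force: 59.9
```

```bash
python3 -c "
from h import *
to(.5106,-.4003,.178,86.3)"
```

```text
t 16.1 pos [ 0.5077 -0.4063  0.2467] yaw 85.3 tilt [-0.002 -0.002 -1.   ] delta tool mm [ 6.4  2.5 68.6] az -1.0 open 0.0352 grip 59.9 F [-0.5  2.  -1.6]
```

Emit:
{"op": "servo_tool", "data": {"rows": [{"tx": 0, "ty": 0, "tz": 0, "ax": 0, "ay": 0, "az": -0.6, "gripper": -1}, {"tx": 0, "ty": 0, "tz": 0.02, "ax": 0, "ay": 0, "az": 0, "gripper": -1}, {"tx": 0, "ty": 0, "tz": 0.01, "ax": 0, "ay": 0, "az": 0, "gripper": -1}, {"tx": 0, "ty": 0, "tz": 0, "ax": 0, "ay": 0, "az": 0, "gripper": -1}]}}

```text
time_s: 16.55
ee_pos: [0.5105, -0.3988, 0.2168]
eef_rot: [-0.001, 0.729, 0.684, -0.0]
wrist_force: [0.4, 0.0, -0.6]
opening: 0.0357
grip_force: 59.9
```

```bash
python3 -c "
from h import *
to(.5106,-.4003,.178,86.3)"
```

```text
t 16.6 pos [ 0.5105 -0.3988  0.2168] yaw 86.4 tilt [-0.001  0.001 -1.   ] delta tool mm [-1.5  0.2 38.8] az 0.1 open 0.0357 grip 59.9 F [ 0.4  0.  -0.6]
```

Emit:
{"op": "servo_tool", "data": {"rows": [{"tx": 0, "ty": 0, "tz": 0.015, "ax": 0, "ay": 0, "az": 0, "gripper": -1}, {"tx": 0, "ty": 0, "tz": 0.015, "ax": 0, "ay": 0, "az": 0, "gripper": -1}, {"tx": 0, "ty": 0, "tz": 0.008, "ax": 0, "ay": 0, "az": 0, "gripper": -1}, {"tx": 0, "ty": 0, "tz": 0.002, "ax": 0, "ay": 0, "az": 0, "gripper": -1}, {"tx": 0, "ty": 0, "tz": 0, "ax": 0, "ay": 0, "az": 0, "gripper": -1}, {"tx": 0, "ty": 0, "tz": 0, "ax": 0, "ay": 0, "az": 0, "gripper": -1}]}}

```text
time_s: 17.3
ee_pos: [0.5109, -0.4003, 0.1778]
eef_rot: [0.0, 0.73, 0.684, 0.0]
wrist_force: [0.3, 0.5, -0.5]
opening: 0.0353
grip_force: 59.9
```

Emit:
{"op": "servo_tool", "data": {"rows": [{"tx": 0, "ty": 0, "tz": 0.001, "ax": 0, "ay": 0, "az": 0, "gripper": -1}, {"tx": 0, "ty": 0, "tz": 0.001, "ax": 0, "ay": 0, "az": 0, "gripper": -1}, {"tx": 0, "ty": 0, "tz": 0, "ax": 0, "ay": 0, "az": 0, "gripper": 0.3}, {"tx": 0, "ty": 0, "tz": 0, "ax": 0, "ay": 0, "az": 0, "gripper": 0.3}, {"tx": 0, "ty": 0, "tz": 0, "ax": 0, "ay": 0, "az": 0, "gripper": 0.3}, {"tx": 0, "ty": 0, "tz": -0.025, "ax": 0, "ay": 0, "az": 0, "gripper": 0.3}, {"tx": 0, "ty": 0, "tz": -0.025, "ax": 0, "ay": 0, "az": 0, "gripper": 0.3}, {"tx": 0, "ty": 0, "tz": -0.025, "ax": 0, "ay": 0, "az": 0, "gripper": 0.3}, {"tx": 0, "ty": 0, "tz": 0, "ax": 0, "ay": 0, "az": 0, "gripper": 0.3}]}}

```text
time_s: 18.42
ee_pos: [0.5118, -0.4006, 0.2525]
eef_rot: [0.002, 0.73, 0.684, 0.001]
wrist_force: [0.0, -0.1, -0.2]
opening: 0.0556
grip_force: 0.0
```

```bash
python3 -c "
from h import *
to(.5114,.3497,.25,108)
save('scene','s2.png');cv2.imwrite('pics/c6.png',cv2.resize(cv2.imread('pics/s2.png')[150:300,40:260],None,fx=2.6,fy=2.6,interpolation=3))"
```

```text
t 18.4 pos [ 0.5118 -0.4006  0.2525] yaw 86.2 tilt [ 0.004 -0.002 -1.   ] delta tool mm [ 7.486e+02 -4.960e+01  7.000e-01] az -21.8 open 0.0556 grip 0.0 F [ 0.  -0.1 -0.2]
```

View pics/c6.png

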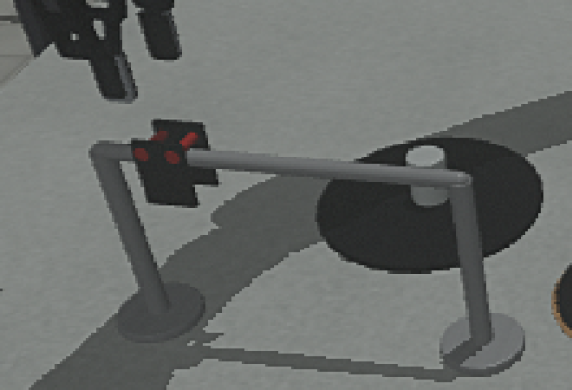

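The frame hangs upright astride the bar at crop (180,160). Next I go back to the peg for frame D, turning the crank +40°.

Emit:
{"op": "servo_tool", "data": {"rows": [{"tx": 0.057, "ty": -0.0041, "tz": 0, "ax": 0, "ay": 0, "az": 0, "gripper": 0.3}, {"tx": 0.057, "ty": -0.0041, "tz": 0, "ax": 0, "ay": 0, "az": 0, "gripper": 0.3}, {"tx": 0.057, "ty": -0.0041, "tz": 0, "ax": 0, "ay": 0, "az": 0, "gripper": 0.3}, {"tx": 0.057, "ty": -0.0041, "tz": 0, "ax": 0, "ay": 0, "az": 0, "gripper": 0.3}, {"tx": 0.057, "ty": -0.0041, "tz": 0, "ax": 0, "ay": 0, "az": 0, "gripper": 0.3}, {"tx": 0.057, "ty": -0.0041, "tz": 0, "ax": 0, "ay": 0, "az": 0, "gripper": 0.3}, {"tx": 0.057, "ty": -0.0041, "tz": 0, "ax": 0, "ay": 0, "az": 0, "gripper": 0.3}, {"tx": 0.057, "ty": -0.0041, "tz": 0, "ax": 0, "ay": 0, "az": 0, "gripper": 0.3}, {"tx": 0.057, "ty": -0.0041, "tz": 0, "ax": 0, "ay": 0, "az": 0, "gripper": 0.3}, {"tx": 0.057, "ty": -0.0041, "tz": 0, "ax": 0, "ay": 0, "az": 0, "gripper": 0.3}, {"tx": 0.057, "ty": -0.0041, "tz": 0, "ax": 0, "ay": 0, "az": 0, "gripper": 0.3}, {"tx": 0.057, "ty": -0.0041, "tz": 0, "ax": 0, "ay": 0, "az": 0, "gripper": 0.3}]}}

```text
time_s: 19.98
ee_pos: [0.5056, 0.2868, 0.249]
eef_rot: [-0.0, 0.73, 0.684, -0.001]
wrist_force: [0.9, -0.6, 0.4]
opening: 0.0553
grip_force: 0.0
```

Emit:
{"op": "servo_tool", "data": {"rows": [{"tx": 0.032, "ty": 0, "tz": 0, "ax": 0, "ay": 0, "az": 0, "gripper": 0.3}, {"tx": 0.032, "ty": 0, "tz": 0, "ax": 0, "ay": 0, "az": 0, "gripper": 0.3}, {"tx": 0, "ty": 0, "tz": 0, "ax": 0, "ay": 0, "az": -9, "gripper": 0.3}, {"tx": 0, "ty": 0, "tz": 0, "ax": 0, "ay": 0, "az": -9, "gripper": 0.3}, {"tx": 0, "ty": 0, "tz": 0, "ax": 0, "ay": 0, "az": 0, "gripper": 0.3}, {"tx": 0, "ty": 0, "tz": 0, "ax": 0, "ay": 0, "az": 0, "gripper": 0.3}]}}

```text
time_s: 20.72
ee_pos: [0.5103, 0.349, 0.2496]
eef_rot: [-0.0, 0.615, 0.788, -0.001]
wrist_force: [0.3, -0.2, -0.5]
opening: 0.0553
grip_force: 0.0
```

```bash
python3 -c "
from h import *
to(.5114,.3497,.20,104);print(observe()['joint_pos'])"
```

```text
t 20.7 pos [0.5103 0.349  0.2496] yaw 104.1 tilt [-0.001 -0.001 -1.   ] delta tool mm [ 0.4  1.3 49.6] az 0.1 open 0.0553 grip 0.0 F [ 0.3 -0.2 -0.5]
[-0.24761005  0.65961812 -0.6722894   1.59794788  0.45605643  1.04745436
 -0.80423735]
```

Descend, grip and read the angle.

Emit:
{"op": "servo_tool", "data": {"rows": [{"tx": 0, "ty": 0.001, "tz": 0.025, "ax": 0, "ay": 0, "az": 0, "gripper": 0.3}, {"tx": 0, "ty": 0, "tz": 0.024, "ax": 0, "ay": 0, "az": 0, "gripper": 0.3}, {"tx": 0, "ty": 0, "tz": 0, "ax": 0, "ay": 0, "az": 0, "gripper": -1}, {"tx": 0, "ty": 0, "tz": 0, "ax": 0, "ay": 0, "az": 0, "gripper": -1}, {"tx": 0, "ty": 0, "tz": 0, "ax": 0, "ay": 0, "az": 0, "gripper": -1}, {"tx": 0, "ty": 0, "tz": 0, "ax": 0, "ay": 0, "az": 0, "gripper": -1}, {"tx": 0, "ty": 0, "tz": 0, "ax": 0, "ay": 0, "az": 0, "gripper": -1}]}}

```text
time_s: 21.6
ee_pos: [0.5117, 0.3504, 0.2025]
eef_rot: [0.0, 0.614, 0.789, 0.001]
wrist_force: [-1.4, 0.4, 6.5]
opening: 0.0145
grip_force: 59.0
```

```bash
cat >> h.py <<'E'
def arc(a1,n):
    # tool-frame rows that lead the peg to angle a1 (deg) about the axis, tool turning along
    A=np.array([.5546,.2804]); s=observe(); p=s["ee_pos"][:2]; q=np.array(s["eef_rot"]); M=R.from_quat(q[[1,2,3,0]]).as_matrix()
    phi=np.arctan2(M[1,0],M[0,0]); a0=np.arctan2(*(p-A)[::-1]); r=np.hypot(*(p-A)); st=(np.radians(a1)-a0)/n
    print("a0",np.degrees(a0).round(2),"r",r.round(4),"yaw",np.degrees(phi).round(1))
    d=r*np.array([np.cos(a0+st)-np.cos(a0),np.sin(a0+st)-np.sin(a0)])
    # same in every row, since the tool turns with the peg
    print("each row tx,ty mm",(1000*np.array([d@[np.cos(phi),np.sin(phi)],d@[np.sin(phi),-np.cos(phi)]])).round(2),"az",-np.degrees(st).round(2))
E
python3 -c "
from h import *
to(.5114,.3497,.20,104);arc(162.3,8)"
```

```text
t 21.6 pos [0.5117 0.3504 0.2025] yaw 104.2 tilt [ 0.001  0.001 -1.   ] delta tool mm [-0.6 -0.5  2.5] az 0.2 open 0.0145 grip 59.0 F [-1.4  0.4  6.5]
a0 121.51 r 0.0821 yaw 104.2
each row tx,ty mm [-2.48 -6.87] az -5.1
```

Emit:
{"op": "servo_tool", "data": {"rows": [{"tx": -0.0024, "ty": -0.0067, "tz": 0, "ax": 0, "ay": 0, "az": -5, "gripper": -1}, {"tx": -0.0024, "ty": -0.0067, "tz": 0, "ax": 0, "ay": 0, "az": -5, "gripper": -1}, {"tx": -0.0024, "ty": -0.0067, "tz": 0, "ax": 0, "ay": 0, "az": -5, "gripper": -1}, {"tx": -0.0024, "ty": -0.0067, "tz": 0, "ax": 0, "ay": 0, "az": -5, "gripper": -1}, {"tx": -0.0024, "ty": -0.0067, "tz": 0, "ax": 0, "ay": 0, "az": -5, "gripper": -1}, {"tx": -0.0024, "ty": -0.0067, "tz": 0, "ax": 0, "ay": 0, "az": -5, "gripper": -1}, {"tx": -0.0024, "ty": -0.0067, "tz": 0, "ax": 0, "ay": 0, "az": -5, "gripper": -1}, {"tx": -0.0024, "ty": -0.0067, "tz": 0, "ax": 0, "ay": 0, "az": -5, "gripper": -1}, {"tx": 0, "ty": 0, "tz": 0, "ax": 0, "ay": 0, "az": 0, "gripper": -1}, {"tx": 0, "ty": 0, "tz": 0, "ax": 0, "ay": 0, "az": 0, "gripper": -1}]}}

```text
time_s: 22.85
ee_pos: [0.4778, 0.3056, 0.2024]
eef_rot: [0.001, 0.308, 0.952, 0.0]
wrist_force: [-0.3, -2.2, 7.9]
opening: 0.0145
grip_force: 59.4
```

```bash
python3 -c "
from h import *
to(.579,.179,.25,102.4);ang();frames('top4.png')"
```

```text
t 22.9 pos [0.4778 0.3056 0.2024] yaw 144.2 tilt [ 0.003 -0.    -1.   ] delta tool mm [-156.2  -43.4  -47.3] az 41.8 open 0.0145 grip 59.4 F [-0.3 -2.2  7.9]
peg ang 161.8 r 0.0808
red [207.2 183.8] 129 [0.6601 0.2896 0.129 ] 5.0
red [176.1 195.6] 105 [0.6322 0.3554 0.129 ] 44.0
red [255.6 221.1] 188 [0.5797 0.1804 0.129 ] -75.9
```

Emit:
{"op": "servo_tool", "data": {"rows": [{"tx": 0, "ty": 0, "tz": 0, "ax": 0, "ay": 0, "az": 0, "gripper": 0.3}, {"tx": 0, "ty": 0, "tz": 0, "ax": 0, "ay": 0, "az": 0, "gripper": 0.3}, {"tx": 0, "ty": 0, "tz": 0, "ax": 0, "ay": 0, "az": 0, "gripper": 0.3}, {"tx": 0, "ty": 0, "tz": -0.025, "ax": 0, "ay": 0, "az": 0, "gripper": 0.3}, {"tx": 0, "ty": 0, "tz": -0.025, "ax": 0, "ay": 0, "az": 0, "gripper": 0.3}, {"tx": 0, "ty": 0, "tz": 0, "ax": 0, "ay": 0, "az": 10.5, "gripper": 0.3}, {"tx": 0, "ty": 0, "tz": 0, "ax": 0, "ay": 0, "az": 10.5, "gripper": 0.3}, {"tx": 0, "ty": 0, "tz": 0, "ax": 0, "ay": 0, "az": 10.5, "gripper": 0.3}, {"tx": 0, "ty": 0, "tz": 0, "ax": 0, "ay": 0, "az": 10.3, "gripper": 0.3}, {"tx": 0, "ty": 0, "tz": 0, "ax": 0, "ay": 0, "az": 0, "gripper": 0.3}]}}

```text
time_s: 24.15
ee_pos: [0.4765, 0.3062, 0.2514]
eef_rot: [0.0, 0.625, 0.78, -0.0]
wrist_force: [0.6, -0.3, 0.3]
opening: 0.0554
grip_force: 0.0
```

Emit:
{"op": "servo_tool", "data": {"rows": [{"tx": -0.0363, "ty": 0.0179, "tz": 0, "ax": 0, "ay": 0, "az": 0, "gripper": 0.3}, {"tx": -0.0363, "ty": 0.0179, "tz": 0, "ax": 0, "ay": 0, "az": 0, "gripper": 0.3}, {"tx": -0.0363, "ty": 0.0179, "tz": 0, "ax": 0, "ay": 0, "az": 0, "gripper": 0.3}, {"tx": -0.0363, "ty": 0.0179, "tz": 0, "ax": 0, "ay": 0, "az": 0, "gripper": 0.3}, {"tx": 0, "ty": 0, "tz": 0.03, "ax": 0, "ay": 0, "az": 0, "gripper": 0.3}, {"tx": 0, "ty": 0, "tz": 0.03, "ax": 0, "ay": 0, "az": 0, "gripper": 0.3}, {"tx": 0, "ty": 0, "tz": 0.01, "ax": 0, "ay": 0, "az": 0, "gripper": 0.3}, {"tx": 0, "ty": 0, "tz": 0, "ax": 0, "ay": 0, "az": 0, "gripper": 0.3}]}}

```text
time_s: 25.15
ee_pos: [0.5777, 0.1799, 0.1811]
eef_rot: [-0.0, 0.626, 0.78, -0.0]
wrist_force: [0.9, 0.7, 0.3]
opening: 0.0552
grip_force: 0.0
```

```bash
python3 -c "
from h import *
to(.579,.179,.123,102.4)"
```

```text
t 25.1 pos [0.5777 0.1799 0.1811] yaw 102.5 tilt [-0.001  0.    -1.   ] delta tool mm [-1.2  1.2 58.1] az 0.1 open 0.0552 grip 0.0 F [0.9 0.7 0.3]
```

Emit:
{"op": "servo_tool", "data": {"rows": [{"tx": -0.001, "ty": 0.001, "tz": 0.02, "ax": 0, "ay": 0, "az": 0, "gripper": 0.3}, {"tx": 0, "ty": 0, "tz": 0.02, "ax": 0, "ay": 0, "az": 0, "gripper": 0.3}, {"tx": 0, "ty": 0, "tz": 0.012, "ax": 0, "ay": 0, "az": 0, "gripper": 0.3}, {"tx": 0, "ty": 0, "tz": 0.006, "ax": 0, "ay": 0, "az": 0, "gripper": 0.3}, {"tx": 0, "ty": 0, "tz": 0, "ax": 0, "ay": 0, "az": 0, "gripper": -1}, {"tx": 0, "ty": 0, "tz": 0, "ax": 0, "ay": 0, "az": 0, "gripper": -1}, {"tx": 0, "ty": 0, "tz": 0, "ax": 0, "ay": 0, "az": 0, "gripper": -1}, {"tx": 0, "ty": 0, "tz": 0, "ax": 0, "ay": 0, "az": 0, "gripper": -1}]}}

```text
time_s: 26.15
ee_pos: [0.5792, 0.179, 0.1237]
eef_rot: [0.0, 0.626, 0.78, 0.0]
wrist_force: [0.3, 0.2, -1.2]
opening: 0.0354
grip_force: 59.7
```

```bash
python3 -c "
from h import *
to(.579,.179,.123,102.4)"
```

```text
t 26.1 pos [0.5792 0.179  0.1237] yaw 102.4 tilt [ 0.001  0.    -1.   ] delta tool mm [ 0.  -0.2  0.7] az 0.0 open 0.0354 grip 59.7 F [ 0.3  0.2 -1.2]
```

Emit:
{"op": "servo_tool", "data": {"rows": [{"tx": 0, "ty": 0, "tz": -0.02, "ax": 0, "ay": 0, "az": 0, "gripper": -1}, {"tx": 0, "ty": 0, "tz": -0.03, "ax": 0, "ay": 0, "az": 0, "gripper": -1}, {"tx": 0, "ty": 0, "tz": -0.04, "ax": 0, "ay": 0, "az": 0, "gripper": -1}, {"tx": 0, "ty": 0, "tz": -0.035, "ax": 0, "ay": 0, "az": 0, "gripper": -1}, {"tx": 0, "ty": 0, "tz": 0, "ax": 0, "ay": 0, "az": 8.1, "gripper": -1}, {"tx": 0, "ty": 0, "tz": 0, "ax": 0, "ay": 0, "az": 8.0, "gripper": -1}]}}

```text
time_s: 26.9
ee_pos: [0.5794, 0.1793, 0.2506]
eef_rot: [0.0, 0.731, 0.683, 0.001]
wrist_force: [-0.0, 0.3, -0.1]
opening: 0.0352
grip_force: 59.8
```

Emit:
{"op": "servo_tool", "data": {"rows": [{"tx": -0.0479, "ty": -0.0028, "tz": 0, "ax": 0, "ay": 0, "az": 0, "gripper": -1}, {"tx": -0.0479, "ty": -0.0028, "tz": 0, "ax": 0, "ay": 0, "az": 0, "gripper": -1}, {"tx": -0.0479, "ty": -0.0028, "tz": 0, "ax": 0, "ay": 0, "az": 0, "gripper": -1}, {"tx": -0.0479, "ty": -0.0028, "tz": 0, "ax": 0, "ay": 0, "az": 0, "gripper": -1}, {"tx": -0.0479, "ty": -0.0028, "tz": 0, "ax": 0, "ay": 0, "az": 0, "gripper": -1}, {"tx": -0.0479, "ty": -0.0028, "tz": 0, "ax": 0, "ay": 0, "az": 0, "gripper": -1}, {"tx": -0.0479, "ty": -0.0028, "tz": 0, "ax": 0, "ay": 0, "az": 0, "gripper": -1}, {"tx": -0.0479, "ty": -0.0028, "tz": 0, "ax": 0, "ay": 0, "az": 0, "gripper": -1}, {"tx": -0.0479, "ty": -0.0028, "tz": 0, "ax": 0, "ay": 0, "az": 0, "gripper": -1}, {"tx": -0.0479, "ty": -0.0028, "tz": 0, "ax": 0, "ay": 0, "az": 0, "gripper": -1}, {"tx": -0.0479, "ty": -0.0028, "tz": 0, "ax": 0, "ay": 0, "az": 0, "gripper": -1}, {"tx": 0, "ty": 0, "tz": 0, "ax": 0, "ay": 0, "az": 0, "gripper": -1}]}}

```text
time_s: 28.4
ee_pos: [0.5129, -0.3504, 0.2491]
eef_rot: [0.001, 0.732, 0.681, -0.001]
wrist_force: [0.1, 0.1, -1.7]
opening: 0.0353
grip_force: 59.9
```

Emit:
{"op": "servo_tool", "data": {"rows": [{"tx": 0, "ty": 0, "tz": 0, "ax": 0, "ay": 0, "az": 0, "gripper": -1}, {"tx": 0, "ty": 0, "tz": 0.02, "ax": 0, "ay": 0, "az": 0, "gripper": -1}, {"tx": 0, "ty": 0, "tz": 0.01, "ax": 0, "ay": 0, "az": 0, "gripper": -1}, {"tx": 0, "ty": 0, "tz": 0, "ax": 0, "ay": 0, "az": 0, "gripper": -1}]}}

```text
time_s: 28.9
ee_pos: [0.5147, -0.3436, 0.2181]
eef_rot: [-0.001, 0.729, 0.685, -0.0]
wrist_force: [0.3, 0.1, -0.6]
opening: 0.0353
grip_force: 59.9
```

```bash
python3 -c "
from h import *
to(.5142,-.3444,.1757,86.3)"
```

```text
t 28.9 pos [ 0.5147 -0.3436  0.2181] yaw 86.4 tilt [-0.001  0.001 -1.   ] delta tool mm [-0.8 -0.4 42.4] az 0.1 open 0.0353 grip 59.9 F [ 0.3  0.1 -0.6]
```

Emit:
{"op": "servo_tool", "data": {"rows": [{"tx": 0, "ty": 0, "tz": 0.015, "ax": 0, "ay": 0, "az": 0, "gripper": -1}, {"tx": 0, "ty": 0, "tz": 0.015, "ax": 0, "ay": 0, "az": 0, "gripper": -1}, {"tx": 0, "ty": 0, "tz": 0.008, "ax": 0, "ay": 0, "az": 0, "gripper": -1}, {"tx": 0, "ty": 0, "tz": 0.003, "ax": 0, "ay": 0, "az": 0, "gripper": -1}, {"tx": 0, "ty": 0, "tz": 0, "ax": 0, "ay": 0, "az": 0, "gripper": -1}, {"tx": 0, "ty": 0, "tz": 0, "ax": 0, "ay": 0, "az": 0, "gripper": -1}]}}

```text
time_s: 29.65
ee_pos: [0.515, -0.345, 0.1777]
eef_rot: [0.0, 0.729, 0.684, 0.0]
wrist_force: [0.2, 0.1, -0.0]
opening: 0.0355
grip_force: 59.9
```

Emit:
{"op": "servo_tool", "data": {"rows": [{"tx": 0, "ty": 0, "tz": 0.001, "ax": 0, "ay": 0, "az": 0, "gripper": -1}, {"tx": 0, "ty": 0, "tz": 0, "ax": 0, "ay": 0, "az": 0, "gripper": 0.3}, {"tx": 0, "ty": 0, "tz": 0, "ax": 0, "ay": 0, "az": 0, "gripper": 0.3}, {"tx": 0, "ty": 0, "tz": 0, "ax": 0, "ay": 0, "az": 0, "gripper": 0.3}, {"tx": 0, "ty": 0, "tz": -0.025, "ax": 0, "ay": 0, "az": 0, "gripper": 0.3}, {"tx": 0, "ty": 0, "tz": -0.025, "ax": 0, "ay": 0, "az": 0, "gripper": 0.3}, {"tx": 0, "ty": 0, "tz": -0.025, "ax": 0, "ay": 0, "az": 0, "gripper": 0.3}, {"tx": 0, "ty": 0, "tz": 0, "ax": 0, "ay": 0, "az": 0, "gripper": 0.3}]}}

```text
time_s: 30.65
ee_pos: [0.5159, -0.3452, 0.2533]
eef_rot: [0.002, 0.729, 0.684, 0.001]
wrist_force: [0.3, -0.3, -0.5]
opening: 0.0552
grip_force: 0.0
```

```bash
python3 -c "
from h import *
to(.4778,.3056,.20,140)"
```

```text
t 30.6 pos [ 0.5159 -0.3452  0.2533] yaw 86.3 tilt [ 0.004 -0.002 -1.   ] delta tool mm [647.2 -79.9  51.8] az -53.7 open 0.0552 grip 0.0 F [ 0.3 -0.3 -0.5]
```

Emit:
{"op": "servo_tool", "data": {"rows": [{"tx": 0.0539, "ty": -0.0067, "tz": 0, "ax": 0, "ay": 0, "az": 0, "gripper": 0.3}, {"tx": 0.0539, "ty": -0.0067, "tz": 0, "ax": 0, "ay": 0, "az": 0, "gripper": 0.3}, {"tx": 0.0539, "ty": -0.0067, "tz": 0, "ax": 0, "ay": 0, "az": 0, "gripper": 0.3}, {"tx": 0.0539, "ty": -0.0067, "tz": 0, "ax": 0, "ay": 0, "az": 0, "gripper": 0.3}, {"tx": 0.0539, "ty": -0.0067, "tz": 0, "ax": 0, "ay": 0, "az": 0, "gripper": 0.3}, {"tx": 0.0539, "ty": -0.0067, "tz": 0, "ax": 0, "ay": 0, "az": 0, "gripper": 0.3}, {"tx": 0.0539, "ty": -0.0067, "tz": 0, "ax": 0, "ay": 0, "az": 0, "gripper": 0.3}, {"tx": 0.0539, "ty": -0.0067, "tz": 0, "ax": 0, "ay": 0, "az": 0, "gripper": 0.3}, {"tx": 0.0539, "ty": -0.0067, "tz": 0, "ax": 0, "ay": 0, "az": 0, "gripper": 0.3}, {"tx": 0.0539, "ty": -0.0067, "tz": 0, "ax": 0, "ay": 0, "az": 0, "gripper": 0.3}, {"tx": 0.0539, "ty": -0.0067, "tz": 0, "ax": 0, "ay": 0, "az": 0, "gripper": 0.3}, {"tx": 0.0539, "ty": -0.0067, "tz": 0, "ax": 0, "ay": 0, "az": 0, "gripper": 0.3}]}}

```text
time_s: 32.15
ee_pos: [0.4752, 0.3069, 0.2502]
eef_rot: [0.0, 0.729, 0.684, -0.001]
wrist_force: [0.9, 0.1, 0.8]
opening: 0.0556
grip_force: 0.0
```

Emit:
{"op": "servo_tool", "data": {"rows": [{"tx": 0, "ty": 0, "tz": 0, "ax": 0, "ay": 0, "az": -9, "gripper": 0.3}, {"tx": 0, "ty": 0, "tz": 0, "ax": 0, "ay": 0, "az": -9, "gripper": 0.3}, {"tx": 0, "ty": 0, "tz": 0, "ax": 0, "ay": 0, "az": -9, "gripper": 0.3}, {"tx": 0, "ty": 0, "tz": 0, "ax": 0, "ay": 0, "az": -9, "gripper": 0.3}, {"tx": 0, "ty": 0, "tz": 0, "ax": 0, "ay": 0, "az": -9, "gripper": 0.3}, {"tx": 0, "ty": 0, "tz": 0, "ax": 0, "ay": 0, "az": -9, "gripper": 0.3}, {"tx": 0, "ty": 0, "tz": 0, "ax": 0, "ay": 0, "az": 0, "gripper": 0.3}]}}

```text
time_s: 33.02
ee_pos: [0.4754, 0.3053, 0.2502]
eef_rot: [-0.001, 0.34, 0.94, -0.001]
wrist_force: [-0.2, -0.3, -0.4]
opening: 0.0556
grip_force: 0.0
```

```bash
python3 -c "
from h import *
to(.4778,.3056,.20,140)"
```

```text
t 33.0 pos [0.4754 0.3053 0.2502] yaw 140.2 tilt [-0.002 -0.    -1.   ] delta tool mm [-1.7  1.9 50.2] az 0.2 open 0.0556 grip 0.0 F [-0.2 -0.3 -0.4]
```

Emit:
{"op": "servo_tool", "data": {"rows": [{"tx": -0.002, "ty": 0.002, "tz": 0.025, "ax": 0, "ay": 0, "az": 0, "gripper": 0.3}, {"tx": 0, "ty": 0, "tz": 0.024, "ax": 0, "ay": 0, "az": 0, "gripper": 0.3}, {"tx": 0, "ty": 0, "tz": 0, "ax": 0, "ay": 0, "az": 0, "gripper": -1}, {"tx": 0, "ty": 0, "tz": 0, "ax": 0, "ay": 0, "az": 0, "gripper": -1}, {"tx": 0, "ty": 0, "tz": 0, "ax": 0, "ay": 0, "az": 0, "gripper": -1}, {"tx": 0, "ty": 0, "tz": 0, "ax": 0, "ay": 0, "az": 0, "gripper": -1}, {"tx": 0, "ty": 0, "tz": 0, "ax": 0, "ay": 0, "az": 0, "gripper": -1}]}}

```text
time_s: 33.9
ee_pos: [0.4783, 0.3064, 0.2032]
eef_rot: [0.0, 0.339, 0.941, 0.0]
wrist_force: [-3.5, -0.7, 6.4]
opening: 0.0145
grip_force: 59.0
```

```bash
python3 -c "
from h import *
arc(81.7,11)"
```

```text
a0 161.18 r 0.0806 yaw 140.3
each row tx,ty mm [3.01 9.7 ] az 7.23
```

Emit:
{"op": "servo_tool", "data": {"rows": [{"tx": 0.003, "ty": 0.0097, "tz": 0, "ax": 0, "ay": 0, "az": 7.2, "gripper": -1}, {"tx": 0.003, "ty": 0.0097, "tz": 0, "ax": 0, "ay": 0, "az": 7.2, "gripper": -1}, {"tx": 0.003, "ty": 0.0097, "tz": 0, "ax": 0, "ay": 0, "az": 7.2, "gripper": -1}, {"tx": 0.003, "ty": 0.0097, "tz": 0, "ax": 0, "ay": 0, "az": 7.2, "gripper": -1}, {"tx": 0.003, "ty": 0.0097, "tz": 0, "ax": 0, "ay": 0, "az": 7.2, "gripper": -1}, {"tx": 0.003, "ty": 0.0097, "tz": 0, "ax": 0, "ay": 0, "az": 7.2, "gripper": -1}, {"tx": 0.003, "ty": 0.0097, "tz": 0, "ax": 0, "ay": 0, "az": 7.2, "gripper": -1}, {"tx": 0.003, "ty": 0.0097, "tz": 0, "ax": 0, "ay": 0, "az": 7.2, "gripper": -1}, {"tx": 0.003, "ty": 0.0097, "tz": 0, "ax": 0, "ay": 0, "az": 7.2, "gripper": -1}, {"tx": 0.003, "ty": 0.0097, "tz": 0, "ax": 0, "ay": 0, "az": 7.2, "gripper": -1}, {"tx": 0.003, "ty": 0.0097, "tz": 0, "ax": 0, "ay": 0, "az": 7.2, "gripper": -1}, {"tx": 0, "ty": 0, "tz": 0, "ax": 0, "ay": 0, "az": 0, "gripper": -1}]}}

```text
time_s: 35.4
ee_pos: [0.5669, 0.3626, 0.2033]
eef_rot: [-0.001, 0.861, 0.509, 0.002]
wrist_force: [-0.4, 6.2, 2.1]
opening: 0.0144
grip_force: 58.9
```

```bash
python3 -c "
from h import *
to(.579,.179,.25,102.4);ang();frames('top5.png')"
```

```text
t 35.4 pos [0.5669 0.3626 0.2033] yaw 61.2 tilt [ 0.002  0.005 -1.   ] delta tool mm [-154.9   98.9  -47.6] az -41.2 open 0.0144 grip 58.9 F [-0.4  6.2  2.1]
peg ang 81.5 r 0.0831
red [240.1 195. ] 162 [0.6365 0.2167 0.129 ] -37.9
red [255.9 222.4] 217 [0.5767 0.1796 0.129 ] -77.6
```

Emit:
{"op": "servo_tool", "data": {"rows": [{"tx": 0, "ty": 0, "tz": 0, "ax": 0, "ay": 0, "az": 0, "gripper": 0.3}, {"tx": 0, "ty": 0, "tz": 0, "ax": 0, "ay": 0, "az": 0, "gripper": 0.3}, {"tx": 0, "ty": 0, "tz": 0, "ax": 0, "ay": 0, "az": 0, "gripper": 0.3}, {"tx": 0, "ty": 0, "tz": -0.025, "ax": 0, "ay": 0, "az": 0, "gripper": 0.3}, {"tx": 0, "ty": 0, "tz": -0.025, "ax": 0, "ay": 0, "az": 0, "gripper": 0.3}, {"tx": 0, "ty": 0, "tz": 0, "ax": 0, "ay": 0, "az": -10.3, "gripper": 0.3}, {"tx": 0, "ty": 0, "tz": 0, "ax": 0, "ay": 0, "az": -10.3, "gripper": 0.3}, {"tx": 0, "ty": 0, "tz": 0, "ax": 0, "ay": 0, "az": -10.3, "gripper": 0.3}, {"tx": 0, "ty": 0, "tz": 0, "ax": 0, "ay": 0, "az": -10.3, "gripper": 0.3}, {"tx": 0, "ty": 0, "tz": 0, "ax": 0, "ay": 0, "az": 0, "gripper": 0.3}]}}

```text
time_s: 36.7
ee_pos: [0.5666, 0.3593, 0.252]
eef_rot: [-0.0, 0.628, 0.778, -0.0]
wrist_force: [0.4, -0.5, 0.4]
opening: 0.0557
grip_force: 0.0
```

Emit:
{"op": "servo_tool", "data": {"rows": [{"tx": -0.0455, "ty": -0.0076, "tz": 0, "ax": 0, "ay": 0, "az": 0, "gripper": 0.3}, {"tx": -0.0455, "ty": -0.0076, "tz": 0, "ax": 0, "ay": 0, "az": 0, "gripper": 0.3}, {"tx": -0.0455, "ty": -0.0076, "tz": 0, "ax": 0, "ay": 0, "az": 0, "gripper": 0.3}, {"tx": -0.0455, "ty": -0.0076, "tz": 0, "ax": 0, "ay": 0, "az": 0, "gripper": 0.3}, {"tx": 0, "ty": 0, "tz": 0.03, "ax": 0, "ay": 0, "az": 0, "gripper": 0.3}, {"tx": 0, "ty": 0, "tz": 0.03, "ax": 0, "ay": 0, "az": 0, "gripper": 0.3}, {"tx": 0, "ty": 0, "tz": 0.01, "ax": 0, "ay": 0, "az": 0, "gripper": 0.3}, {"tx": 0, "ty": 0, "tz": 0, "ax": 0, "ay": 0, "az": 0, "gripper": 0.3}]}}

```text
time_s: 37.7
ee_pos: [0.5755, 0.1757, 0.1822]
eef_rot: [-0.0, 0.627, 0.779, -0.0]
wrist_force: [0.1, 0.4, -0.3]
opening: 0.0552
grip_force: 0.0
```

```bash
python3 -c "
from h import *
to(.5765,.179,.123,102)"
```

```text
t 37.7 pos [0.5755 0.1757 0.1822] yaw 102.3 tilt [-0.001 -0.    -1.   ] delta tool mm [ 3.   1.7 59.2] az 0.3 open 0.0552 grip 0.0 F [ 0.1  0.4 -0.3]
```

Emit:
{"op": "servo_tool", "data": {"rows": [{"tx": 0.003, "ty": 0.0015, "tz": 0.02, "ax": 0, "ay": 0, "az": 0.3, "gripper": 0.3}, {"tx": 0, "ty": 0, "tz": 0.02, "ax": 0, "ay": 0, "az": 0, "gripper": 0.3}, {"tx": 0, "ty": 0, "tz": 0.012, "ax": 0, "ay": 0, "az": 0, "gripper": 0.3}, {"tx": 0, "ty": 0, "tz": 0.007, "ax": 0, "ay": 0, "az": 0, "gripper": 0.3}, {"tx": 0, "ty": 0, "tz": 0, "ax": 0, "ay": 0, "az": 0, "gripper": -1}, {"tx": 0, "ty": 0, "tz": 0, "ax": 0, "ay": 0, "az": 0, "gripper": -1}, {"tx": 0, "ty": 0, "tz": 0, "ax": 0, "ay": 0, "az": 0, "gripper": -1}, {"tx": 0, "ty": 0, "tz": 0, "ax": 0, "ay": 0, "az": 0, "gripper": -1}]}}

```text
time_s: 38.7
ee_pos: [0.5766, 0.1788, 0.1236]
eef_rot: [0.0, 0.629, 0.777, 0.0]
wrist_force: [0.3, -1.1, 0.0]
opening: 0.0349
grip_force: 59.7
```

```bash
python3 -c "
from h import *
to(.5178,-.2886,.25,86.3)"
```

```text
t 38.7 pos [0.5766 0.1788 0.1236] yaw 102.0 tilt [ 0.  0. -1.] delta tool mm [-444.9 -154.8 -126.4] az 15.7 open 0.0349 grip 59.7 F [ 0.3 -1.1  0. ]
```

Emit:
{"op": "servo_tool", "data": {"rows": [{"tx": 0, "ty": 0, "tz": -0.02, "ax": 0, "ay": 0, "az": 0, "gripper": -1}, {"tx": 0, "ty": 0, "tz": -0.03, "ax": 0, "ay": 0, "az": 0, "gripper": -1}, {"tx": 0, "ty": 0, "tz": -0.04, "ax": 0, "ay": 0, "az": 0, "gripper": -1}, {"tx": 0, "ty": 0, "tz": -0.035, "ax": 0, "ay": 0, "az": 0, "gripper": -1}, {"tx": 0, "ty": 0, "tz": 0, "ax": 0, "ay": 0, "az": 7.9, "gripper": -1}, {"tx": 0, "ty": 0, "tz": 0, "ax": 0, "ay": 0, "az": 7.8, "gripper": -1}]}}

```text
time_s: 39.45
ee_pos: [0.5767, 0.1791, 0.2506]
eef_rot: [0.0, 0.731, 0.683, 0.001]
wrist_force: [-0.1, -0.9, -0.7]
opening: 0.035
grip_force: 59.8
```

Emit:
{"op": "servo_tool", "data": {"rows": [{"tx": -0.047, "ty": -0.0029, "tz": 0, "ax": 0, "ay": 0, "az": 0, "gripper": -1}, {"tx": -0.047, "ty": -0.0029, "tz": 0, "ax": 0, "ay": 0, "az": 0, "gripper": -1}, {"tx": -0.047, "ty": -0.0029, "tz": 0, "ax": 0, "ay": 0, "az": 0, "gripper": -1}, {"tx": -0.047, "ty": -0.0029, "tz": 0, "ax": 0, "ay": 0, "az": 0, "gripper": -1}, {"tx": -0.047, "ty": -0.0029, "tz": 0, "ax": 0, "ay": 0, "az": 0, "gripper": -1}, {"tx": -0.047, "ty": -0.0029, "tz": 0, "ax": 0, "ay": 0, "az": 0, "gripper": -1}, {"tx": -0.047, "ty": -0.0029, "tz": 0, "ax": 0, "ay": 0, "az": 0, "gripper": -1}, {"tx": -0.047, "ty": -0.0029, "tz": 0, "ax": 0, "ay": 0, "az": 0, "gripper": -1}, {"tx": -0.047, "ty": -0.0027, "tz": 0, "ax": 0, "ay": 0, "az": 0, "gripper": -1}, {"tx": -0.047, "ty": -0.0027, "tz": 0, "ax": 0, "ay": 0, "az": 0, "gripper": -1}, {"tx": 0, "ty": 0, "tz": 0, "ax": 0, "ay": 0, "az": 0, "gripper": -1}, {"tx": 0, "ty": 0, "tz": 0, "ax": 0, "ay": 0, "az": 0, "gripper": -1}]}}

```text
time_s: 40.95
ee_pos: [0.5182, -0.2877, 0.2494]
eef_rot: [0.0, 0.729, 0.684, 0.001]
wrist_force: [-0.5, 0.3, -0.7]
opening: 0.0351
grip_force: 59.9
```

Emit:
{"op": "servo_tool", "data": {"rows": [{"tx": 0, "ty": 0, "tz": 0.02, "ax": 0, "ay": 0, "az": 0, "gripper": -1}, {"tx": 0, "ty": 0, "tz": 0.01, "ax": 0, "ay": 0, "az": 0, "gripper": -1}, {"tx": 0, "ty": 0, "tz": 0, "ax": 0, "ay": 0, "az": 0, "gripper": -1}]}}

```text
time_s: 41.32
ee_pos: [0.5178, -0.2871, 0.2181]
eef_rot: [-0.001, 0.729, 0.685, -0.0]
wrist_force: [0.3, -0.4, -0.9]
opening: 0.0351
grip_force: 59.9
```

```bash
python3 -c "
from h import *
to(.5178,-.2886,.1757,86.3)"
```

```text
t 41.3 pos [ 0.5178 -0.2871  0.2181] yaw 86.4 tilt [-0.001  0.001 -1.   ] delta tool mm [-1.5  0.1 42.4] az 0.1 open 0.0351 grip 59.9 F [ 0.3 -0.4 -0.9]
```

Emit:
{"op": "servo_tool", "data": {"rows": [{"tx": 0, "ty": 0, "tz": 0.015, "ax": 0, "ay": 0, "az": 0, "gripper": -1}, {"tx": 0, "ty": 0, "tz": 0.015, "ax": 0, "ay": 0, "az": 0, "gripper": -1}, {"tx": 0, "ty": 0, "tz": 0.008, "ax": 0, "ay": 0, "az": 0, "gripper": -1}, {"tx": 0, "ty": 0, "tz": 0.003, "ax": 0, "ay": 0, "az": 0, "gripper": -1}, {"tx": 0, "ty": 0, "tz": 0, "ax": 0, "ay": 0, "az": 0, "gripper": -1}, {"tx": 0, "ty": 0, "tz": 0, "ax": 0, "ay": 0, "az": 0, "gripper": -1}]}}

```text
time_s: 42.08
ee_pos: [0.5182, -0.2885, 0.1777]
eef_rot: [0.0, 0.729, 0.684, 0.0]
wrist_force: [-0.4, 0.3, -1.8]
opening: 0.035
grip_force: 59.9
```

Emit:
{"op": "servo_tool", "data": {"rows": [{"tx": 0, "ty": 0, "tz": 0.001, "ax": 0, "ay": 0, "az": 0, "gripper": -1}, {"tx": 0, "ty": 0, "tz": 0, "ax": 0, "ay": 0, "az": 0, "gripper": 0.3}, {"tx": 0, "ty": 0, "tz": 0, "ax": 0, "ay": 0, "az": 0, "gripper": 0.3}, {"tx": 0, "ty": 0, "tz": 0, "ax": 0, "ay": 0, "az": 0, "gripper": 0.3}, {"tx": 0, "ty": 0, "tz": -0.025, "ax": 0, "ay": 0, "az": 0, "gripper": 0.3}, {"tx": 0, "ty": 0, "tz": -0.025, "ax": 0, "ay": 0, "az": 0, "gripper": 0.3}, {"tx": 0, "ty": 0, "tz": -0.025, "ax": 0, "ay": 0, "az": 0, "gripper": 0.3}, {"tx": 0, "ty": 0, "tz": 0, "ax": 0, "ay": 0, "az": 0, "gripper": 0.3}]}}

```text
time_s: 43.08
ee_pos: [0.5191, -0.2886, 0.2532]
eef_rot: [0.002, 0.729, 0.684, 0.001]
wrist_force: [-0.2, 0.7, -0.6]
opening: 0.0557
grip_force: 0.0
```

```bash
python3 -c "
from h import *
to(.5665,.361,.25,86)"
```

```text
t 43.1 pos [ 0.5191 -0.2886  0.2532] yaw 86.3 tilt [ 0.004 -0.002 -1.   ] delta tool mm [651.3   5.7   2.2] az 0.3 open 0.0557 grip 0.0 F [-0.2  0.7 -0.6]
```

Emit:
{"op": "servo_tool", "data": {"rows": [{"tx": 0.0543, "ty": 0.0005, "tz": 0, "ax": 0, "ay": 0, "az": 0, "gripper": 0.3}, {"tx": 0.0543, "ty": 0.0005, "tz": 0, "ax": 0, "ay": 0, "az": 0, "gripper": 0.3}, {"tx": 0.0543, "ty": 0.0005, "tz": 0, "ax": 0, "ay": 0, "az": 0, "gripper": 0.3}, {"tx": 0.0543, "ty": 0.0005, "tz": 0, "ax": 0, "ay": 0, "az": 0, "gripper": 0.3}, {"tx": 0.0543, "ty": 0.0005, "tz": 0, "ax": 0, "ay": 0, "az": 0, "gripper": 0.3}, {"tx": 0.0543, "ty": 0.0005, "tz": 0, "ax": 0, "ay": 0, "az": 0, "gripper": 0.3}, {"tx": 0.0543, "ty": 0.0005, "tz": 0, "ax": 0, "ay": 0, "az": 0, "gripper": 0.3}, {"tx": 0.0543, "ty": 0.0005, "tz": 0, "ax": 0, "ay": 0, "az": 0, "gripper": 0.3}, {"tx": 0.0543, "ty": 0.0005, "tz": 0, "ax": 0, "ay": 0, "az": 0, "gripper": 0.3}, {"tx": 0.0543, "ty": 0.0005, "tz": 0, "ax": 0, "ay": 0, "az": 0, "gripper": 0.3}, {"tx": 0.0543, "ty": 0.0005, "tz": 0, "ax": 0, "ay": 0, "az": 0, "gripper": 0.3}, {"tx": 0.0543, "ty": 0.0005, "tz": 0, "ax": 0, "ay": 0, "az": 0, "gripper": 0.3}]}}

```text
time_s: 44.58
ee_pos: [0.5652, 0.3627, 0.2498]
eef_rot: [0.0, 0.729, 0.684, -0.001]
wrist_force: [1.2, -0.1, -0.4]
opening: 0.0556
grip_force: 0.0
```

Emit:
{"op": "servo_tool", "data": {"rows": [{"tx": 0, "ty": 0, "tz": 0, "ax": 0, "ay": 0, "az": 0, "gripper": 0.3}, {"tx": 0, "ty": 0, "tz": 0, "ax": 0, "ay": 0, "az": 0, "gripper": 0.3}]}}

```text
time_s: 44.82
ee_pos: [0.5651, 0.3607, 0.2499]
eef_rot: [0.0, 0.729, 0.684, -0.001]
wrist_force: [-0.1, -0.8, -0.2]
opening: 0.0556
grip_force: 0.0
```

```bash
python3 -c "
from h import *
to(.5665,.361,.201,86)"
```

```text
t 44.8 pos [0.5651 0.3607 0.2499] yaw 86.4 tilt [-0.001 -0.002 -1.   ] delta tool mm [ 0.5  1.4 48.9] az 0.4 open 0.0556 grip 0.0 F [-0.1 -0.8 -0.2]
```

Emit:
{"op": "servo_tool", "data": {"rows": [{"tx": 0, "ty": 0.001, "tz": 0.025, "ax": 0, "ay": 0, "az": 0, "gripper": 0.3}, {"tx": 0, "ty": 0, "tz": 0.023, "ax": 0, "ay": 0, "az": 0, "gripper": 0.3}, {"tx": 0, "ty": 0, "tz": 0, "ax": 0, "ay": 0, "az": 0, "gripper": -1}, {"tx": 0, "ty": 0, "tz": 0, "ax": 0, "ay": 0, "az": 0, "gripper": -1}, {"tx": 0, "ty": 0, "tz": 0, "ax": 0, "ay": 0, "az": 0, "gripper": -1}, {"tx": 0, "ty": 0, "tz": 0, "ax": 0, "ay": 0, "az": 0, "gripper": -1}, {"tx": 0, "ty": 0, "tz": 0, "ax": 0, "ay": 0, "az": 0, "gripper": -1}]}}

```text
time_s: 45.7
ee_pos: [0.5669, 0.3608, 0.2044]
eef_rot: [0.001, 0.73, 0.684, 0.0]
wrist_force: [-1.2, -3.6, 5.1]
opening: 0.0142
grip_force: 59.0
```

```bash
python3 -c "
from h import *
arc(41.5,8)"
```

```text
a0 81.29 r 0.0814 yaw 86.3
each row tx,ty mm [-0.92  7.  ] az 4.97
```

Emit:
{"op": "servo_tool", "data": {"rows": [{"tx": -0.0009, "ty": 0.007, "tz": 0, "ax": 0, "ay": 0, "az": 5, "gripper": -1}, {"tx": -0.0009, "ty": 0.007, "tz": 0, "ax": 0, "ay": 0, "az": 5, "gripper": -1}, {"tx": -0.0009, "ty": 0.007, "tz": 0, "ax": 0, "ay": 0, "az": 5, "gripper": -1}, {"tx": -0.0009, "ty": 0.007, "tz": 0, "ax": 0, "ay": 0, "az": 5, "gripper": -1}, {"tx": -0.0009, "ty": 0.007, "tz": 0, "ax": 0, "ay": 0, "az": 5, "gripper": -1}, {"tx": -0.0009, "ty": 0.007, "tz": 0, "ax": 0, "ay": 0, "az": 5, "gripper": -1}, {"tx": -0.0009, "ty": 0.007, "tz": 0, "ax": 0, "ay": 0, "az": 5, "gripper": -1}, {"tx": -0.0009, "ty": 0.007, "tz": 0, "ax": 0, "ay": 0, "az": 5, "gripper": -1}, {"tx": 0, "ty": 0, "tz": 0, "ax": 0, "ay": 0, "az": 0, "gripper": -1}, {"tx": 0, "ty": 0, "tz": 0, "ax": 0, "ay": 0, "az": 0, "gripper": -1}]}}

```text
time_s: 46.95
ee_pos: [0.6155, 0.3352, 0.2044]
eef_rot: [0.0, 0.919, 0.393, 0.001]
wrist_force: [-0.8, -2.0, 5.2]
opening: 0.0144
grip_force: 59.0
```

```bash
python3 -c "
from h import *
to(.5765,.179,.25,102.4);ang();frames('top6.png')"
```

```text
t 47.0 pos [0.6155 0.3352 0.2044] yaw 46.3 tilt [ 0.001  0.    -1.   ] delta tool mm [-139.9   79.6  -45.7] az -56.1 open 0.0144 grip 59.0 F [-0.8 -2.   5.2]
peg ang 42.0 r 0.0819
red [256.1 223.3] 225 [0.5748 0.1792 0.129 ] -78.7
```

Emit:
{"op": "servo_tool", "data": {"rows": [{"tx": 0, "ty": 0, "tz": 0, "ax": 0, "ay": 0, "az": 0, "gripper": 0.3}, {"tx": 0, "ty": 0, "tz": 0, "ax": 0, "ay": 0, "az": 0, "gripper": 0.3}, {"tx": 0, "ty": 0, "tz": 0, "ax": 0, "ay": 0, "az": 0, "gripper": 0.3}, {"tx": 0, "ty": 0, "tz": -0.025, "ax": 0, "ay": 0, "az": 0, "gripper": 0.3}, {"tx": 0, "ty": 0, "tz": -0.025, "ax": 0, "ay": 0, "az": 0, "gripper": 0.3}, {"tx": 0, "ty": 0, "tz": 0, "ax": 0, "ay": 0, "az": -9.2, "gripper": 0.3}, {"tx": 0, "ty": 0, "tz": 0, "ax": 0, "ay": 0, "az": -9.2, "gripper": 0.3}, {"tx": 0, "ty": 0, "tz": 0, "ax": 0, "ay": 0, "az": -9.2, "gripper": 0.3}, {"tx": 0, "ty": 0, "tz": 0, "ax": 0, "ay": 0, "az": -9.2, "gripper": 0.3}, {"tx": 0, "ty": 0, "tz": 0, "ax": 0, "ay": 0, "az": -9.2, "gripper": 0.3}, {"tx": 0, "ty": 0, "tz": 0, "ax": 0, "ay": 0, "az": -9.2, "gripper": 0.3}]}}

```text
time_s: 48.38
ee_pos: [0.6151, 0.3352, 0.2532]
eef_rot: [-0.0, 0.63, 0.776, 0.0]
wrist_force: [0.2, 0.6, -0.5]
opening: 0.0554
grip_force: 0.0
```

Emit:
{"op": "servo_tool", "data": {"rows": [{"tx": -0.0364, "ty": -0.0178, "tz": 0, "ax": 0, "ay": 0, "az": 0, "gripper": 0.3}, {"tx": -0.0364, "ty": -0.0178, "tz": 0, "ax": 0, "ay": 0, "az": 0, "gripper": 0.3}, {"tx": -0.0364, "ty": -0.0178, "tz": 0, "ax": 0, "ay": 0, "az": 0, "gripper": 0.3}, {"tx": -0.0364, "ty": -0.0178, "tz": 0, "ax": 0, "ay": 0, "az": 0, "gripper": 0.3}, {"tx": 0, "ty": 0, "tz": 0.03, "ax": 0, "ay": 0, "az": 0, "gripper": 0.3}, {"tx": 0, "ty": 0, "tz": 0.03, "ax": 0, "ay": 0, "az": 0, "gripper": 0.3}, {"tx": 0, "ty": 0, "tz": 0.01, "ax": 0, "ay": 0, "az": 0, "gripper": 0.3}, {"tx": 0, "ty": 0, "tz": 0, "ax": 0, "ay": 0, "az": 0, "gripper": 0.3}]}}

```text
time_s: 49.38
ee_pos: [0.5744, 0.1784, 0.1831]
eef_rot: [-0.0, 0.632, 0.775, -0.0]
wrist_force: [-0.2, -0.4, -0.3]
opening: 0.0557
grip_force: 0.0
```

```bash
python3 -c "
from h import *
to(.575,.1785,.123,101.5)"
```

```text
t 49.4 pos [0.5744 0.1784 0.1831] yaw 101.6 tilt [-0.001  0.    -1.   ] delta tool mm [-0.1  0.6 60.1] az 0.1 open 0.0557 grip 0.0 F [-0.2 -0.4 -0.3]
```

Emit:
{"op": "servo_tool", "data": {"rows": [{"tx": 0, "ty": 0, "tz": 0.02, "ax": 0, "ay": 0, "az": 0, "gripper": 0.3}, {"tx": 0, "ty": 0, "tz": 0.02, "ax": 0, "ay": 0, "az": 0, "gripper": 0.3}, {"tx": 0, "ty": 0, "tz": 0.013, "ax": 0, "ay": 0, "az": 0, "gripper": 0.3}, {"tx": 0, "ty": 0, "tz": 0.007, "ax": 0, "ay": 0, "az": 0, "gripper": 0.3}, {"tx": 0, "ty": 0, "tz": 0, "ax": 0, "ay": 0, "az": 0, "gripper": -1}, {"tx": 0, "ty": 0, "tz": 0, "ax": 0, "ay": 0, "az": 0, "gripper": -1}, {"tx": 0, "ty": 0, "tz": 0, "ax": 0, "ay": 0, "az": 0, "gripper": -1}, {"tx": 0, "ty": 0, "tz": 0, "ax": 0, "ay": 0, "az": 0, "gripper": -1}]}}

```text
time_s: 50.38
ee_pos: [0.5746, 0.1782, 0.1236]
eef_rot: [0.0, 0.632, 0.775, 0.0]
wrist_force: [-0.1, -0.4, -0.3]
opening: 0.0352
grip_force: 59.7
```

```bash
python3 -c "
from h import *
to(.5178,-.2886,.25,86.3)"
```

```text
t 50.4 pos [0.5746 0.1782 0.1236] yaw 101.5 tilt [ 0.  0. -1.] delta tool mm [-446.  -149.  -126.4] az 15.2 open 0.0352 grip 59.7 F [-0.1 -0.4 -0.3]
```

Emit:
{"op": "servo_tool", "data": {"rows": [{"tx": 0, "ty": 0, "tz": -0.02, "ax": 0, "ay": 0, "az": 0, "gripper": -1}, {"tx": 0, "ty": 0, "tz": -0.03, "ax": 0, "ay": 0, "az": 0, "gripper": -1}, {"tx": 0, "ty": 0, "tz": -0.04, "ax": 0, "ay": 0, "az": 0, "gripper": -1}, {"tx": 0, "ty": 0, "tz": -0.035, "ax": 0, "ay": 0, "az": 0, "gripper": -1}, {"tx": 0, "ty": 0, "tz": 0, "ax": 0, "ay": 0, "az": 7.6, "gripper": -1}, {"tx": 0, "ty": 0, "tz": 0, "ax": 0, "ay": 0, "az": 7.6, "gripper": -1}]}}

```text
time_s: 51.12
ee_pos: [0.5748, 0.1784, 0.2506]
eef_rot: [0.0, 0.731, 0.683, 0.001]
wrist_force: [0.4, -0.4, -0.7]
opening: 0.035
grip_force: 59.8
```

Emit:
{"op": "servo_tool", "data": {"rows": [{"tx": -0.046, "ty": -0.003, "tz": 0, "ax": 0, "ay": 0, "az": 0, "gripper": -1}, {"tx": -0.046, "ty": -0.003, "tz": 0, "ax": 0, "ay": 0, "az": 0, "gripper": -1}, {"tx": -0.046, "ty": -0.003, "tz": 0, "ax": 0, "ay": 0, "az": 0, "gripper": -1}, {"tx": -0.046, "ty": -0.003, "tz": 0, "ax": 0, "ay": 0, "az": 0, "gripper": -1}, {"tx": -0.046, "ty": -0.003, "tz": 0, "ax": 0, "ay": 0, "az": 0, "gripper": -1}, {"tx": -0.046, "ty": -0.003, "tz": 0, "ax": 0, "ay": 0, "az": 0, "gripper": -1}, {"tx": -0.046, "ty": -0.003, "tz": 0, "ax": 0, "ay": 0, "az": 0, "gripper": -1}, {"tx": -0.046, "ty": -0.003, "tz": 0, "ax": 0, "ay": 0, "az": 0, "gripper": -1}, {"tx": -0.046, "ty": -0.0026, "tz": 0, "ax": 0, "ay": 0, "az": 0, "gripper": -1}, {"tx": 0, "ty": 0, "tz": 0, "ax": 0, "ay": 0, "az": 0, "gripper": -1}, {"tx": 0, "ty": 0, "tz": 0, "ax": 0, "ay": 0, "az": 0, "gripper": -1}]}}

```text
time_s: 52.5
ee_pos: [0.5218, -0.2325, 0.2494]
eef_rot: [0.0, 0.729, 0.684, 0.001]
wrist_force: [0.8, 0.7, -0.1]
opening: 0.0351
grip_force: 59.9
```

Emit:
{"op": "servo_tool", "data": {"rows": [{"tx": 0, "ty": 0, "tz": 0.02, "ax": 0, "ay": 0, "az": 0, "gripper": -1}, {"tx": 0, "ty": 0, "tz": 0.01, "ax": 0, "ay": 0, "az": 0, "gripper": -1}, {"tx": 0, "ty": 0, "tz": 0, "ax": 0, "ay": 0, "az": 0, "gripper": -1}]}}

```text
time_s: 52.88
ee_pos: [0.5214, -0.232, 0.218]
eef_rot: [-0.001, 0.729, 0.685, -0.0]
wrist_force: [0.1, 0.5, -0.1]
opening: 0.0356
grip_force: 59.9
```

```bash
python3 -c "
from h import *
to(.5214,-.2327,.1757,86.3)"
```

```text
t 52.9 pos [ 0.5214 -0.232   0.218 ] yaw 86.5 tilt [-0.001  0.001 -1.   ] delta tool mm [-0.7  0.1 42.3] az 0.2 open 0.0356 grip 59.9 F [ 0.1  0.5 -0.1]
```

Place it, rise, then back off so that the cameras see everything.

Emit:
{"op": "servo_tool", "data": {"rows": [{"tx": 0, "ty": 0, "tz": 0.015, "ax": 0, "ay": 0, "az": 0, "gripper": -1}, {"tx": 0, "ty": 0, "tz": 0.015, "ax": 0, "ay": 0, "az": 0, "gripper": -1}, {"tx": 0, "ty": 0, "tz": 0.008, "ax": 0, "ay": 0, "az": 0, "gripper": -1}, {"tx": 0, "ty": 0, "tz": 0.003, "ax": 0, "ay": 0, "az": 0, "gripper": -1}, {"tx": 0, "ty": 0, "tz": 0, "ax": 0, "ay": 0, "az": 0, "gripper": -1}, {"tx": 0, "ty": 0, "tz": 0.001, "ax": 0, "ay": 0, "az": 0, "gripper": -1}]}}

```text
time_s: 53.62
ee_pos: [0.5219, -0.2334, 0.1767]
eef_rot: [0.0, 0.729, 0.684, 0.0]
wrist_force: [-1.2, -0.3, -1.1]
opening: 0.0354
grip_force: 59.9
```

Emit:
{"op": "servo_tool", "data": {"rows": [{"tx": 0, "ty": 0, "tz": 0, "ax": 0, "ay": 0, "az": 0, "gripper": 0.3}, {"tx": 0, "ty": 0, "tz": 0, "ax": 0, "ay": 0, "az": 0, "gripper": 0.3}, {"tx": 0, "ty": 0, "tz": 0, "ax": 0, "ay": 0, "az": 0, "gripper": 0.3}, {"tx": 0, "ty": 0, "tz": -0.025, "ax": 0, "ay": 0, "az": 0, "gripper": 0.3}, {"tx": 0, "ty": 0, "tz": -0.025, "ax": 0, "ay": 0, "az": 0, "gripper": 0.3}, {"tx": 0, "ty": 0, "tz": -0.03, "ax": 0, "ay": 0, "az": 0, "gripper": 0.5}, {"tx": 0.05, "ty": -0.02, "tz": 0, "ax": 0, "ay": 0, "az": 0, "gripper": 0.7}, {"tx": 0.05, "ty": -0.02, "tz": 0, "ax": 0, "ay": 0, "az": 0, "gripper": 0.7}, {"tx": 0.05, "ty": -0.02, "tz": 0, "ax": 0, "ay": 0, "az": 0, "gripper": 0.7}, {"tx": 0, "ty": 0, "tz": 0, "ax": 0, "ay": 0, "az": 0, "gripper": 0.7}, {"tx": 0, "ty": 0, "tz": 0, "ax": 0, "ay": 0, "az": 0, "gripper": 0.7}]}}

```text
time_s: 55.0
ee_pos: [0.4716, -0.0804, 0.2565]
eef_rot: [0.001, 0.729, 0.684, -0.0]
wrist_force: [-0.1, -0.6, -1.1]
opening: 0.0727
grip_force: 0.0
```

Run:
```python
from h import *
to(.451,-.053,.25)
a=save("scene","s3.png");save("top","top7.png")
s=cv2.imread("pics/s3.png")[110:330,40:460];t=cv2.imread("pics/top7.png")[150:350,200:620]
cv2.imwrite("pics/c7.png",cv2.resize(np.vstack([s,t]),None,fx=1.4,fy=1.4,interpolation=3))
```

```text
t 55.0 pos [ 0.4716 -0.0804  0.2565] yaw 86.3 tilt [ 0.001 -0.001 -1.   ] delta tool mm [ 26.  -22.3   6.5] az None open 0.0727 grip 0.0 F [-0.1 -0.6 -1.1]
```

View pics/c7.png

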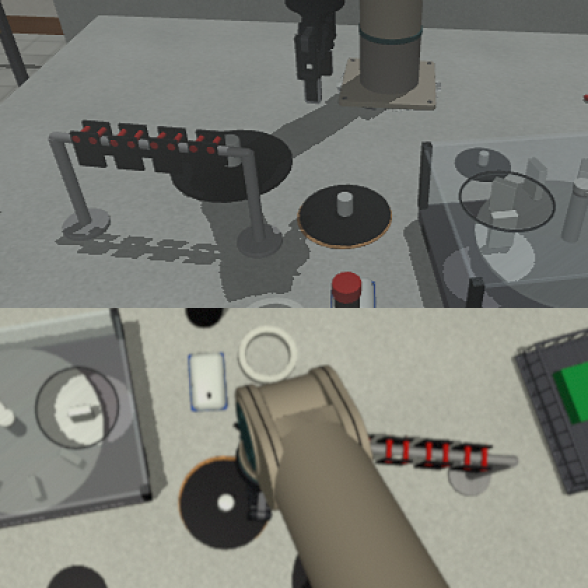

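All four frames hang on the bar. The cover knob is at top crop (226,502) and scene crop (345,196).

Run:
```python
from h import *
p=onz("top",200+226/1.4,150+502/1.4-220,.04);q=onz("scene",40+345/1.4,110+196/1.4,.04);print(p,q)
m=(p+q)/2;to(.4505,-.0531,.031,86.3)
# port ring: refined centre from dark thin ring in top7
im=cv2.imread("pics/top7.png");g=cv2.cvtColor(im,cv2.COLOR_BGR2GRAY);m=(g<75).astype(np.uint8)
k=np.zeros_like(m);k[180:262,215:297]=m[180:262,215:297];n,l,s,c=cv2.connectedComponentsWithStats(k);print([tuple(r) for r in s[1:] if r[4]>30])
for r in s[1:]:
    if r[2]>45 and r[3]>45: print(onz("top",r[0]+(r[2]-1)/2,r[1]+(r[3]-1)/2,.15))
```

```text
[ 0.4487962  -0.05219359  0.04      ] [ 0.4505681  -0.05230339  0.04      ]
t 55.1 pos [ 0.4716 -0.0812  0.2562] yaw 86.2 tilt [ 0. -0. -1.] delta tool mm [ 26.7 -23.  225.2] az -0.1 open 0.0726 grip 0.0 F [-0.2 -0.4 -0.3]
[(np.int32(253), np.int32(192), np.int32(27), np.int32(52), np.int32(156))]
```

Emit:
{"op": "servo_tool", "data": {"rows": [{"tx": 0.0134, "ty": -0.0115, "tz": 0, "ax": 0, "ay": 0, "az": 0, "gripper": 0.7}, {"tx": 0.0134, "ty": -0.0115, "tz": 0, "ax": 0, "ay": 0, "az": 0, "gripper": 0.7}, {"tx": 0, "ty": 0, "tz": 0.05, "ax": 0, "ay": 0, "az": 0, "gripper": 0.7}, {"tx": 0, "ty": 0, "tz": 0.05, "ax": 0, "ay": 0, "az": 0, "gripper": 0.7}, {"tx": 0, "ty": 0, "tz": 0.05, "ax": 0, "ay": 0, "az": 0, "gripper": 0.7}, {"tx": 0, "ty": 0, "tz": 0, "ax": 0, "ay": 0, "az": 0, "gripper": 0.7}, {"tx": 0, "ty": 0, "tz": 0, "ax": 0, "ay": 0, "az": 0, "gripper": 0.7}]}}

```text
time_s: 55.98
ee_pos: [0.4506, -0.0508, 0.1077]
eef_rot: [0.0, 0.729, 0.684, 0.001]
wrist_force: [0.4, -0.7, 0.1]
opening: 0.0719
grip_force: 0.0
```

```bash
python3 -c "
from h import *
to(.4500,-.0528,.033,86.3)"
```

```text
t 56.0 pos [ 0.4506 -0.0508  0.1077] yaw 86.4 tilt [ 0.002  0.    -1.   ] delta tool mm [-2.1 -0.5 74.7] az 0.1 open 0.0719 grip 0.0 F [ 0.4 -0.7  0.1]
```

Emit:
{"op": "servo_tool", "data": {"rows": [{"tx": -0.002, "ty": 0, "tz": 0.03, "ax": 0, "ay": 0, "az": 0, "gripper": 0.7}, {"tx": 0, "ty": 0, "tz": 0.03, "ax": 0, "ay": 0, "az": 0, "gripper": 0.7}, {"tx": 0, "ty": 0, "tz": 0.012, "ax": 0, "ay": 0, "az": 0, "gripper": 0.7}, {"tx": 0, "ty": 0, "tz": 0, "ax": 0, "ay": 0, "az": 0, "gripper": 0.7}, {"tx": 0, "ty": 0, "tz": 0, "ax": 0, "ay": 0, "az": 0, "gripper": -1}, {"tx": 0, "ty": 0, "tz": 0, "ax": 0, "ay": 0, "az": 0, "gripper": -1}, {"tx": 0, "ty": 0, "tz": 0, "ax": 0, "ay": 0, "az": 0, "gripper": -1}, {"tx": 0, "ty": 0, "tz": 0, "ax": 0, "ay": 0, "az": 0, "gripper": -1}, {"tx": 0, "ty": 0, "tz": 0, "ax": 0, "ay": 0, "az": 0, "gripper": -1}]}}

```text
time_s: 57.1
ee_pos: [0.4504, -0.0537, 0.0354]
eef_rot: [0.001, 0.729, 0.684, 0.0]
wrist_force: [0.1, -0.0, 10.6]
opening: 0.0243
grip_force: 58.3
```

```bash
python3 -c "
from h import *
to(.4505,-.0531,.033,86.3)"
```

```text
t 57.1 pos [ 0.4504 -0.0537  0.0354] yaw 86.3 tilt [ 0.002 -0.001 -1.   ] delta tool mm [0.6 0.  2.4] az 0.0 open 0.0243 grip 58.3 F [ 0.1 -0.  10.6]
```

Emit:
{"op": "servo_tool", "data": {"rows": [{"tx": 0, "ty": 0, "tz": -0.025, "ax": 0, "ay": 0, "az": 0, "gripper": -1}, {"tx": 0, "ty": 0, "tz": -0.05, "ax": 0, "ay": 0, "az": 0, "gripper": -1}, {"tx": 0, "ty": 0, "tz": -0.05, "ax": 0, "ay": 0, "az": 0, "gripper": -1}, {"tx": 0, "ty": 0, "tz": -0.05, "ax": 0, "ay": 0, "az": 0, "gripper": -1}, {"tx": 0, "ty": 0, "tz": -0.03, "ax": 0, "ay": 0, "az": 0, "gripper": -1}, {"tx": 0.04, "ty": 0.0187, "tz": 0, "ax": 0, "ay": 0, "az": 0, "gripper": -1}, {"tx": 0.04, "ty": 0.0187, "tz": 0, "ax": 0, "ay": 0, "az": 0, "gripper": -1}, {"tx": 0.04, "ty": 0.0187, "tz": 0, "ax": 0, "ay": 0, "az": 0, "gripper": -1}, {"tx": 0.04, "ty": 0.0187, "tz": 0, "ax": 0, "ay": 0, "az": 0, "gripper": -1}, {"tx": 0.04, "ty": 0.0187, "tz": 0, "ax": 0, "ay": 0, "az": 0, "gripper": -1}, {"tx": 0.04, "ty": 0.0187, "tz": 0, "ax": 0, "ay": 0, "az": 0, "gripper": -1}, {"tx": 0, "ty": 0, "tz": 0, "ax": 0, "ay": 0, "az": 0, "gripper": -1}]}}

```text
time_s: 58.6
ee_pos: [0.5772, 0.1832, 0.2394]
eef_rot: [-0.001, 0.728, 0.686, 0.001]
wrist_force: [1.0, 0.2, -1.5]
opening: 0.0241
grip_force: 59.2
```

Emit:
{"op": "servo_tool", "data": {"rows": [{"tx": 0, "ty": 0, "tz": 0.02, "ax": 0, "ay": 0, "az": 0, "gripper": -1}, {"tx": 0, "ty": 0, "tz": 0.015, "ax": 0, "ay": 0, "az": 0, "gripper": -1}, {"tx": 0, "ty": 0, "tz": 0, "ax": 0, "ay": 0, "az": 0, "gripper": -1}, {"tx": 0, "ty": 0, "tz": 0, "ax": 0, "ay": 0, "az": 0, "gripper": -1}]}}

```text
time_s: 59.1
ee_pos: [0.5773, 0.1786, 0.2048]
eef_rot: [0.0, 0.729, 0.684, 0.0]
wrist_force: [1.0, 1.0, -1.7]
opening: 0.0241
grip_force: 59.2
```

```bash
python3 -c "
from h import *
to(.578,.1785,.185,86.3)"
```

```text
t 59.1 pos [0.5773 0.1786 0.2048] yaw 86.3 tilt [ 0.001  0.    -1.   ] delta tool mm [-0.1  0.7 19.8] az 0.0 open 0.0241 grip 59.2 F [ 1.   1.  -1.7]
```

Emit:
{"op": "servo_tool", "data": {"rows": [{"tx": 0, "ty": 0, "tz": 0.008, "ax": 0, "ay": 0, "az": 0, "gripper": -1}, {"tx": 0, "ty": 0, "tz": 0.006, "ax": 0, "ay": 0, "az": 0, "gripper": -1}, {"tx": 0, "ty": 0, "tz": 0.004, "ax": 0, "ay": 0, "az": 0, "gripper": -1}, {"tx": 0, "ty": 0, "tz": 0, "ax": 0, "ay": 0, "az": 0, "gripper": -1}, {"tx": 0, "ty": 0, "tz": 0, "ax": 0, "ay": 0, "az": 0, "gripper": -1}]}}

```text
time_s: 59.72
ee_pos: [0.5772, 0.1789, 0.1864]
eef_rot: [0.0, 0.729, 0.684, 0.0]
wrist_force: [1.3, 0.3, -1.6]
opening: 0.0239
grip_force: 59.2
```

Emit:
{"op": "servo_tool", "data": {"rows": [{"tx": 0, "ty": 0, "tz": 0.001, "ax": 0, "ay": 0, "az": 0, "gripper": -1}, {"tx": 0, "ty": 0, "tz": 0, "ax": 0, "ay": 0, "az": 0, "gripper": -1}, {"tx": 0, "ty": 0, "tz": 0, "ax": 0, "ay": 0, "az": 0, "gripper": -1}]}}

```text
time_s: 60.1
ee_pos: [0.5773, 0.1789, 0.1855]
eef_rot: [0.0, 0.729, 0.684, 0.0]
wrist_force: [-0.4, 0.5, 0.5]
opening: 0.0237
grip_force: 59.6
```

Emit:
{"op": "servo_tool", "data": {"rows": [{"tx": 0, "ty": 0, "tz": 0.0005, "ax": 0, "ay": 0, "az": 0, "gripper": -1}, {"tx": 0, "ty": 0, "tz": 0, "ax": 0, "ay": 0, "az": 0, "gripper": 0.7}, {"tx": 0, "ty": 0, "tz": 0, "ax": 0, "ay": 0, "az": 0, "gripper": 0.7}, {"tx": 0, "ty": 0, "tz": 0, "ax": 0, "ay": 0, "az": 0, "gripper": 0.7}, {"tx": 0, "ty": 0, "tz": 0, "ax": 0, "ay": 0, "az": 0, "gripper": 0.7}, {"tx": 0, "ty": 0, "tz": -0.03, "ax": 0, "ay": 0, "az": 0, "gripper": 0.7}, {"tx": 0, "ty": 0, "tz": -0.04, "ax": 0, "ay": 0, "az": 0, "gripper": 0.7}, {"tx": -0.05, "ty": -0.03, "tz": 0, "ax": 0, "ay": 0, "az": 0, "gripper": 0.7}, {"tx": -0.05, "ty": -0.03, "tz": 0, "ax": 0, "ay": 0, "az": 0, "gripper": 0.7}, {"tx": -0.05, "ty": -0.03, "tz": 0, "ax": 0, "ay": 0, "az": 0, "gripper": 0.7}, {"tx": -0.05, "ty": 0, "tz": 0, "ax": 0, "ay": 0, "az": 0, "gripper": 0.7}, {"tx": 0, "ty": 0, "tz": 0, "ax": 0, "ay": 0, "az": 0, "gripper": 0.7}]}}

```text
time_s: 61.6
ee_pos: [0.4738, -0.0198, 0.2546]
eef_rot: [0.001, 0.732, 0.681, -0.001]
wrist_force: [-0.2, -0.4, 0.6]
opening: 0.0728
grip_force: 0.0
```

Run:
```python
from h import *
to(.45,-.05,.25)
a=save("scene","s4.png");save("top","top8.png")
s=cv2.imread("pics/s4.png")[110:330,40:480];t=cv2.imread("pics/top8.png")[140:350,140:580]
cv2.imwrite("pics/c8.png",cv2.resize(np.vstack([s,t]),None,fx=1.36,fy=1.36,interpolation=3))
```

```text
t 61.6 pos [ 0.4738 -0.0198  0.2546] yaw 85.9 tilt [-0.001 -0.003 -1.   ] delta tool mm [-31.8 -21.6   4.7] az None open 0.0728 grip 0.0 F [-0.2 -0.4  0.6]
```

View pics/c8.png

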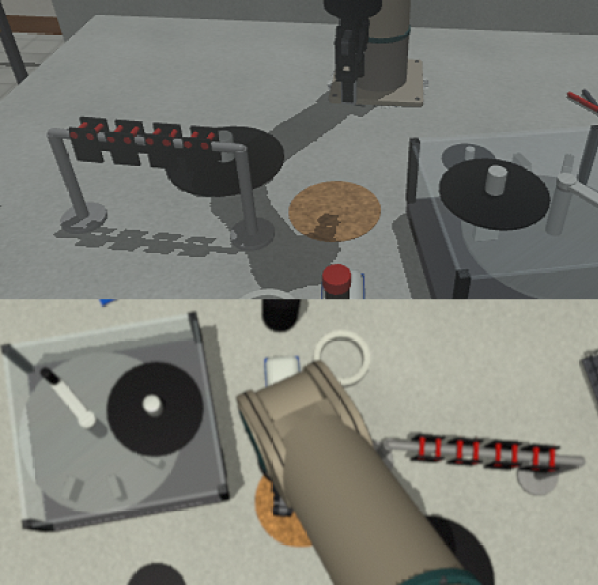

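The picture shows the cover flat and centred on the port: px (254,221), against the ring at (255,220.5). All four frames hang on the rail.

```bash
python3 -c "
from h import *
print(finish_job())"
```

```text
the job is handed in; nothing more can be done
None
```

The job is handed in, with no verdict returned: in the last pictures all four frames hang upright on the rail and the cover lies flat over the port, about 2 mm off centre, after 62 s of robot time.

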